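Flip a sensor-chip carrier face-down into its nest

ROBOT

A 6-joint arm with a two-finger parallel gripper is mounted at the origin on the work surface. World frame = base frame: x ahead of the robot, y to its left, z up, the work surface at z = 0. Lengths are in m, angles in rad, forces in N, time in s.
With the tool pointing down it reaches from about 0.35 to 0.775 m from the base axis. Payload 5.5 kg.
Tool frame: the origin (TCP) lies between the finger pads; the fingertips stand 19 mm ahead of it and the grasp point (between the pads) is the TCP; z points along the fingers, y is the direction in which the jaws open and shut (so a half turn about z gives the same grasp; the last joint's range is limited). The gripper opens to 85 mm and grips with 20 to 120 N. Pads are 22 mm wide; open, the fingers measure 114 mm over their backs; the gripper's body (76 mm by 85 mm) begins 54 mm behind the grasp point. The pads swing forward as they close: fully open they stand 13 mm farther back than shut.
Start: joints at [1.19, 0.313, 0.046, 1.304, 0, 1.431], TCP at [0.137, 0.558, 0.25] pointing down, gripper open.
Joint ranges: [-2.76, 2.76], [-0.86, 1.69], [-1.03, 1.26], [-2.2, 2.34], [-1.47, 1.5], [-3.14, 3.14]. Speed limits (rad/s): [2.57, 2.57, 3.14, 3.14, 3.14, 3.14].

INTERFACE

Orientations are given as a unit quaternion [w, x, y, z].
In Python, from workcell import get_state, cams, workorder gives the robot as it stands.
- The arm moves only by the tool play_rows, never from a script. Its argument "series" is text: rows parted by semicolons, each of 7 numbers parted by spaces: the opening in per cent of the stroke, from 0 (shut) to 100 (fully open), then the shift along the tool's x, y, z in cm, then the turn, a rotation vector about the tool's x, y, z in degrees. A call has 1 to 12 rows; each row shifts and turns the commanded pose from where the row before left it, along the tool's axes as they then stand; what a row does not reach is not made up. A row lasts 1/8 s, in which the tool goes at most 62.5 mm and 10.7 degrees, less where a joint would pass 70% of its speed; a pose out of reach is approached as far as the arm can. A call with a gripper value outside its range is refused whole. The fingers move at their own pace and stop on an object; "newtons" is the grip in N (left out, the last holds). Time passes only in rows, so rows that do not move let the fingers close. It gives the time, the measured TCP pose, the force and the opening at its end, in the units of the state.
- get_state(): the state, without advancing time (a new reading comes with each control period).
- cams.read_camera(name): name is "scene" or "side" or "wrist"; returns the picture (400x640x3 uint8, red, green, blue); there is no depth.
- cams.get_calibration(name): a dict with "fx", "fy", "cx", "cy" (pixels), "distortion" ([k1, k2, p1, p2, k3] as OpenCV has them; the pictures are not rectified), "rvec" (rotation vector, rad) and "tvec" (3), from world to camera coordinates, as OpenCV has them. Camera axes: x right, y down, z forward; pixel columns grow to the right and rows downward; lengths in m; the calibration is good to about 2 mm. A picture is of the moment at which its call begins: read the wrist's pose just before it. get_calibration takes no time and is no camera call; for the wrist camera it gives the pose at the moment of the call.
- workorder.hand_in(): hands the job in, once; it reports no verdict.
The state is a dict: "clock": time; "joint_pos": joint angles; "qvel": joint speeds; "tau": joint torques, N m; "tcp_pos": TCP position; "orientation": TCP orientation; "wrist_force": force on the tool from outside, world axes, zero at the start; "ft_torque": the same for the moment, N m; "finger_gap": finger opening in m.
Only numpy, scipy, OpenCV 4.12 (cv2) and the standard library are available. Lean on these libraries where they do the work, as an engineer would, in place of code of your own. Each camera call takes 0.05 s, during which the arm holds its last target.

TASK

Slide the chip carrier along the apron into the pocket of the hinged flipper plate until it drops in flat, then swing the plate by its bar handle all the way over, without slamming it, so that the carrier drops face-down into the nest on the other side. Swing the plate fully back to where it was, leaving the carrier lying flat, face-down in the nest, and let go. Do not shift the dish, the jar or the screwdriver beside the fixture.

Things in the scene. Friction and masses are not known exactly. Their poses are not given: they have to be found in the camera images.
- fixture: The metal flip fixture, fixed to the bench, place and heading vary. Origin on the bench top under the hinge axis. Its x axis, parallel to the hinge, is the direction in which the carrier is pushed; its y axis points from the hinge to the nest; the flipper plate lies open on the -y side. Base slabs 12 mm thick; under the bar handle, on both sides, there is only the bench.
- lane_end (a point): Middle of the lane at the apron's end, on the apron top (54 mm above bench), at fixture x -47, y -53.5 mm. The level apron runs from here to x = -169 mm (open rear), y -115 to +8 mm. Two slippery white plastic rails 8 mm high form the lane: 67.5 mm wide for the last 10 mm, before that flaring 18 degrees each side back to x = -118 mm. Axes as the fixture's.
- carrier_center (a point): Middle of the chip carrier's plate: loose, grey plastic, 80 x 64 x 8 mm (its x, y, z), about 130 g, lying on the apron, this point 4 mm above it. Its z axis points out of its face, which starts up: in the middle of the face a clear block 44 x 36 mm stands 4 mm proud, with brass contacts. Its x axis points roughly along the fixture's x.
- pocket (a point): Middle of the flipper's pocket floor (plate open: 50 mm above bench, 4 mm below the apron top); axes as the fixture's when open. Pocket 85 mm in x, 69 mm in y. Sill towards the apron: inner face x = -42.5 mm, top level with the apron; the carrier slides over it and drops 4 mm once its rear edge has passed, then standing 4 mm above it. Stop at x = +42.5 mm, 11 mm high; walls at y = +34, -35 mm.
- hinge_axis (a point): Point on the flipper's hinge axis, 56 mm above the bench, half-way along the pocket. The axis runs along the fixture's x; axes as the fixture's.
- flip_bar (a point): Middle of the flipper's handle: round steel bar 12 mm thick, 84 mm long, parallel to the hinge axis, 140 mm from it, on two 8 mm arms 37 mm either side, 45 mm beyond the plate's end wall. Plate open: 56 mm above bench at fixture y = -140 mm; fully over: y = +140 mm, 56 mm; half-way 196 mm high. Can be pinched from above and turns in the fingers as the plate swings.
- flip (a joint): Flipper plate angle (rad): 0 open and flat, pocket up (start); pi fully over the nest; both ends are hard stops. The stiff hinge stays where left; the bar takes about 4 N to move. Just past pi/2 a carrier in the pocket tips out forward into the nest and the plate then eases it down. Faster than 4 rad/s is slamming.
- nest_seat (a point): Middle of the nest, level with its two rails on which the carrier's face rests (51 mm above bench), 53.5 mm from the hinge axis on the fixture's +y side. Axes as the fixture's. Corner guides stand 83 mm apart in x and 67 mm in y; the channel between the rails clears the block on the face.
- dish: Clear closed dish, 64 mm across, 18 mm high, on the bench beside the apron, in front of the nest. Origin under its middle. Leave it alone.
- jar: Small amber jar, 48 mm across, 55 mm high, beyond the fixture. Origin under its middle. Leave it alone.
- driver: Screwdriver, 160 mm, lying beyond the fixture. Leave it alone.
There are look-alikes about, which are no part of the job. What is shaped like the part that bears carrier_center but pink or red is not meant.

How it is judged:
By the outcome, as a careful person would: the job done as asked, in the order asked, and still so for the second after the job is handed in, with the robot touching nothing.
It also fails if it takes over 70 s, if anything falls off the work surface, if the arm or the gripper's body presses on something with over 40 N, if the wrist force passes 120 N, or if a joint passes its speed limit or range.

## Working session

There is one attempt and no reset: what is moved stays moved. The work goes in short steps, Python scripts to look and compute and a tool call to move; the robot and the scene stay as the last step left them, time stands still between calls to the robot, and variables do not carry over. Pictures are saved under pics/ and viewed, and the job is handed in when it is done.

Besides the shell and the picture viewer there is one more tool, called after "Emit:" in YAML: its name, and indented under it one key for each argument. play_rows: Moves the arm, as the interface text tells. Its arguments: {"type":"object","properties":{"series":{"type":"string"},"newtons":{"type":"number"}},"required":["series"]}

```bash
mkdir -p pics; ls
python3 - <<'E'
from workcell import get_state, cams, workorder
import cv2
s=get_state(); print(s)
for n in ("scene","side","wrist"):
    c=cams.get_calibration(n); print(n,c)
    im=cams.read_camera(n); cv2.imwrite(f"pics/{n}0.png",im[:,:,::-1])
E
```

```text
pics
{'clock': 0.0, 'joint_pos': array([1.19042290e+00, 3.14015725e-01, 4.49681216e-02, 1.30363475e+00,
       4.28671259e-06, 1.43124244e+00]), 'qvel': array([-0.00085423, -0.00060698, -0.00074226,  0.00112165,  0.00016002,
        0.00020904]), 'tau': array([ 9.27108067e-05, -4.80627000e+01,  2.98533708e+01,  1.90945499e-02,
       -1.42714712e-04, -6.25769857e-06]), 'tcp_pos': array([0.13693319, 0.55794646, 0.24939571]), 'orientation': array([-2.44468593e-04,  1.20118972e-01,  9.92759056e-01, -9.10776454e-04]), 'wrist_force': array([0.67630255, 0.61905472, 0.24709146]), 'ft_torque': array([ 0.0246436 , -0.03247791,  0.06985947]), 'finger_gap': 0.0854564802915972}
scene {'fx': 412.17394107582214, 'fy': 412.17394107582214, 'cx': 313.71353083961804, 'cy': 201.5088628589386, 'distortion': array([-0.08493389,  0.        ,  0.        ,  0.        ,  0.        ]), 'rvec': array([ 1.83172233,  1.98570893, -0.55270911]), 'tvec': array([ 0.02121075, -0.43521369,  1.06737964])}
side {'fx': 415.7710450239448, 'fy': 415.7710450239448, 'cx': 322.18348318760997, 'cy': 202.9688893962364, 'distortion': array([-0.05663372,  0.        ,  0.        ,  0.        ,  0.        ]), 'rvec': array([ 2.22992818, -0.20263026,  0.07256187]), 'tvec': array([-0.54538151,  0.12737472,  0.64146164])}
wrist {'fx': 297.9734214980246, 'fy': 297.9734214980246, 'cx': 321.14035376547656, 'cy': 198.25090290291334, 'distortion': array([-0.03560635,  0.        ,  0.        ,  0.        ,  0.        ]), 'rvec': array([-2.28726734, -1.7940296 , -0.25473987]), 'tvec': array([-0.57378185, -0.03687192,  0.37843857])}
```

View pics/scene0.png

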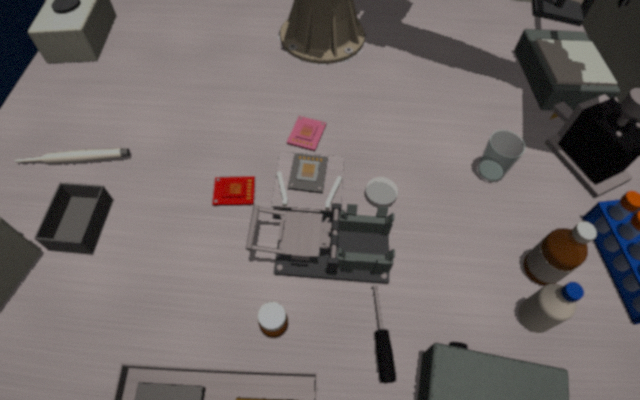

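View pics/side0.png

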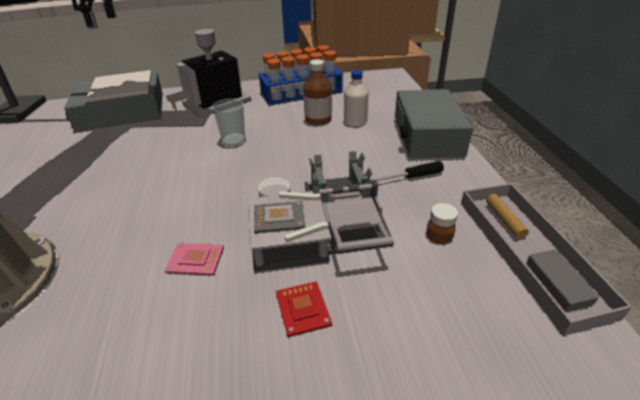

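View pics/wrist0.png

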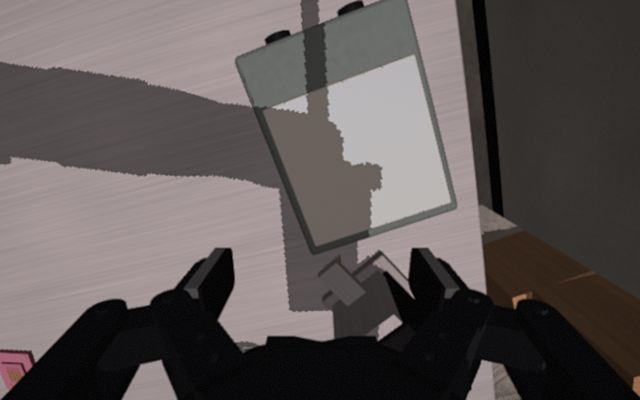

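```bash
cat > h.py <<'E'
from workcell import get_state, cams, workorder
import cv2, numpy as np
from scipy.spatial.transform import Rotation as Rt
def ray(c,uv):
    K=np.array([[c['fx'],0,c['cx']],[0,c['fy'],c['cy']],[0,0,1]])
    p=cv2.undistortPoints(np.array(uv,float).reshape(-1,1,2),K,c['distortion']).reshape(-1,2)
    R=cv2.Rodrigues(c['rvec'])[0]; o=-R.T@c['tvec']
    return o,np.c_[p,np.ones(len(p))]@R
def onz(c,uv,z):
    o,d=ray(c,uv); return o+d*((z-o[2])/d[:,2])[:,None]
def proj(c,P):
    K=np.array([[c['fx'],0,c['cx']],[0,c['fy'],c['cy']],[0,0,1]])
    return cv2.projectPoints(np.array(P,float).reshape(-1,3),c['rvec'],c['tvec'],K,c['distortion'])[0].reshape(-1,2)
def tri(c1,u1,c2,u2):
    o1,d1=ray(c1,[u1]);o2,d2=ray(c2,[u2])
    A=np.c_[d1[0],-d2[0]];t=np.linalg.lstsq(A,o2-o1,rcond=None)[0]
    a=o1+t[0]*d1[0];b=o2+t[1]*d2[0]
    return (a+b)/2,np.linalg.norm(a-b)
def shot(n,f,box=None,s=1):
    c=cams.get_calibration(n); im=cams.read_camera(n)
    cv2.imwrite(f"pics/{f}_raw.png",im[:,:,::-1])
    if box: x0,y0,x1,y1=box; im=im[y0:y1,x0:x1]
    cv2.imwrite(f"pics/{f}.png",cv2.resize(im,None,fx=s,fy=s,interpolation=cv2.INTER_CUBIC)[:,:,::-1])
    return c,im
E
python3 - <<'E'
from h import *
a=cv2.imread("pics/scene0.png")[110:290,200:410];cv2.imwrite("pics/sc_crop.png",cv2.resize(a,None,fx=3.3,fy=3.3,interpolation=cv2.INTER_CUBIC))
a=cv2.imread("pics/side0.png")[140:280,235:455];cv2.imwrite("pics/si_crop.png",cv2.resize(a,None,fx=3.6,fy=3.6,interpolation=cv2.INTER_CUBIC))
c=cams.get_calibration("scene")
print(onz(c,[(308,170)],.062),onz(c,[(305,235),(365,240)],.05), onz(c,[(381,190),(272,318)],0.02))
w=cams.get_calibration("wrist");s=get_state()
R=cv2.Rodrigues(w['rvec'])[0];print(-R.T@w['tvec'],R.T)
q=s['orientation'];T=Rt.from_quat(q[[1,2,3,0]]).as_matrix();print(T);print(T.T@(-R.T@w['tvec']-s['tcp_pos']),T.T@R.T)
E
```

```text
[[0.4835425 0.0045626 0.062    ]] [[0.61169826 0.01025669 0.05      ]
 [0.61275688 0.11266924 0.05      ]] [[ 0.48793471  0.14557316  0.02      ]
 [ 0.74992307 -0.03095854  0.02      ]]
[0.06845332 0.57449218 0.37309982] [[ 2.38385249e-01  9.32439493e-01  2.71530964e-01]
 [ 9.71170257e-01 -2.28619732e-01 -6.75377696e-02]
 [-8.97547200e-04  2.79802804e-01 -9.60057074e-01]]
[[-9.71147118e-01  2.38480655e-01 -5.03023362e-04]
 [ 2.38481106e-01  9.71146360e-01 -1.22870813e-03]
 [ 1.95486187e-04 -1.31321792e-03 -9.99999119e-01]]
[ 0.07049766 -0.00060457 -0.12347614] [[ 9.84342518e-05 -9.60002715e-01 -2.79990673e-01]
 [ 9.99999909e-01 -2.18814664e-05  4.26587459e-04]
 [-4.15651726e-04 -2.79990690e-01  9.60002625e-01]]
```

View pics/sc_crop.png

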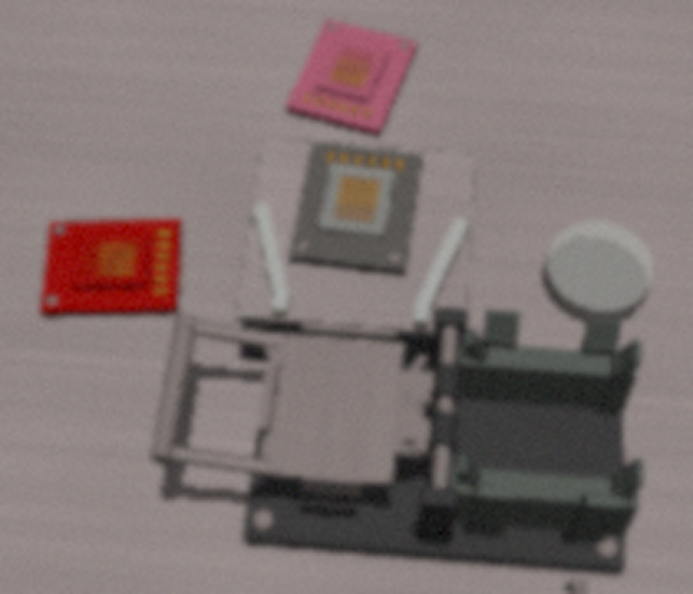

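View pics/si_crop.png

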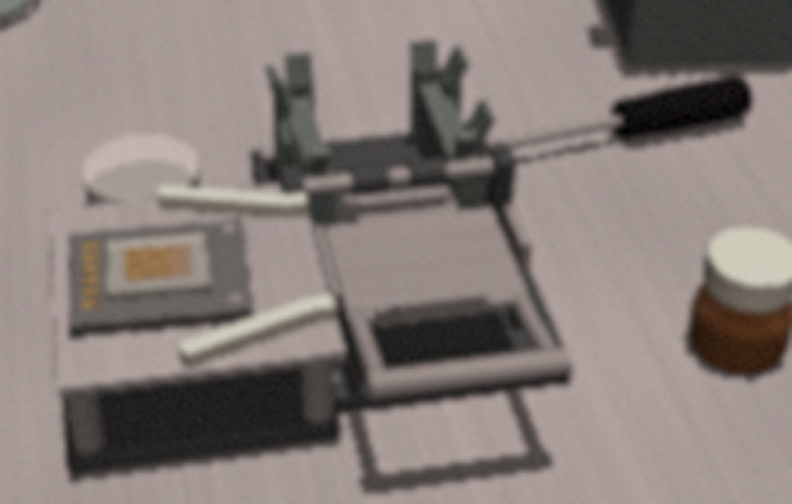

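Run:
```python
from h import *
c=cams.get_calibration("scene");d=cams.get_calibration("side")
S=lambda x,y:(200+x/3.3,110+y/3.3)
D=lambda x,y:(235+x/3.6,140+y/3.6)
print("base edge",onz(c,[S(248,543),S(622,570)],.012))
print("bar",onz(c,[S(186,318),S(160,458)],.056))
print("hinge pts",onz(c,[S(450,345),S(440,470)],.056))
print("bar ends side",onz(d,[D(350,475),D(560,375)],.056))
print("rails in", onz(c,[S(279,310),S(420,318)],.062), onz(d,[D(330,303),D(305,205)],.062))
print("carrier", onz(c,[S(312,147),S(422,155),S(403,272),S(293,259)],.062))
print("carrier", onz(d,[D(70,232),D(70,333),D(250,315),D(240,222)],.062))
print("bottle tops",onz(c,[(584,232),(571,290),(503,140)],.15))
```

```text
base edge [[ 0.67241292 -0.03597228  0.012     ]
 [ 0.67163376  0.15826046  0.012     ]]
bar [[ 0.56573719 -0.07971006  0.056     ]
 [ 0.64825606 -0.08053701  0.056     ]]
hinge pts [[0.5704222  0.06147898 0.056     ]
 [0.64301495 0.05998876 0.056     ]]
bar ends side [[ 0.54651702 -0.12831594  0.056     ]
 [ 0.6419292  -0.09068086  0.056     ]]
rails in [[ 0.56017377 -0.03014111  0.062     ]
 [ 0.55877882  0.04466381  0.062     ]] [[ 0.55583706 -0.03483663  0.062     ]
 [ 0.5568547   0.03576377  0.062     ]]
carrier [[ 0.44970095 -0.02383911  0.062     ]
 [ 0.45000306  0.03935452  0.062     ]
 [ 0.5305831   0.03378489  0.062     ]
 [ 0.52727568 -0.02627344  0.062     ]]
carrier [[ 0.44747702  0.03675981  0.062     ]
 [ 0.44435725 -0.03270068  0.062     ]
 [ 0.5208899  -0.03592127  0.062     ]
 [ 0.52528318  0.02890084  0.062     ]]
bottle tops [[0.62473518 0.43484983 0.15      ]
 [0.71928133 0.39079237 0.15      ]
 [0.45431329 0.33668474 0.15      ]]
```

Emit:
play_rows:
  series: "100 0 0 0 0 0 -7; 100 0 0 0 0 0 -6.8; 100 -4 -4.5 0 0 0 0; 100 -4 -4.5 0 0 0 0; 100 -4 -4.5 0 0 0 0; 100 -4 -4.5 0 0 0 0; 100 -4 -4.5 0 0 0 0; 100 -4 -4.5 0 0 0 0; 100 -4 -4.5 0 0 0 0; 100 -4 -4.5 0 0 0 0; 100 -4 -4.5 0 0 0 0; 100 -4 -4.5 0 0 0 0"

```text
clock: 1.65
tcp_pos: [0.5381, 0.1067, 0.2501]
orientation: [-0.0, 0.0, 1.0, 0.0]
wrist_force: [1.5, 1.2, -0.3]
finger_gap: 0.0854
```

Emit:
play_rows:
  series: "20 -4 -4.8 0 0 0 0; 20 -4 -4.8 0 0 0 0; 20 0 0 0 0 0 0; 20 0 0 0 0 0 0"

```text
clock: 2.15
tcp_pos: [0.6166, 0.0124, 0.2495]
orientation: [-0.001, 0.0, 1.0, 0.0]
wrist_force: [-0.7, 0.8, -0.6]
finger_gap: 0.0174
```

Run:
```python
from h import *
s=get_state();print(s['clock'],s['tcp_pos'],s['orientation'],s['finger_gap'],s['wrist_force'])
c,im=shot("wrist","w1");print(c['rvec'],c['tvec'])
np.save("w1.npy",np.r_[c['rvec'],c['tvec']])
```

```text
2.15 [0.61663099 0.01239977 0.24951037] [-9.39486796e-04  3.50787392e-04  9.99999441e-01  3.34546025e-04] 0.017362100551564043 [-0.67705169  0.75039302 -0.63639313]
[-2.07152012 -2.06992263 -0.29503146] [-0.01241938 -0.62844041  0.20637995]
```

View pics/w1.png

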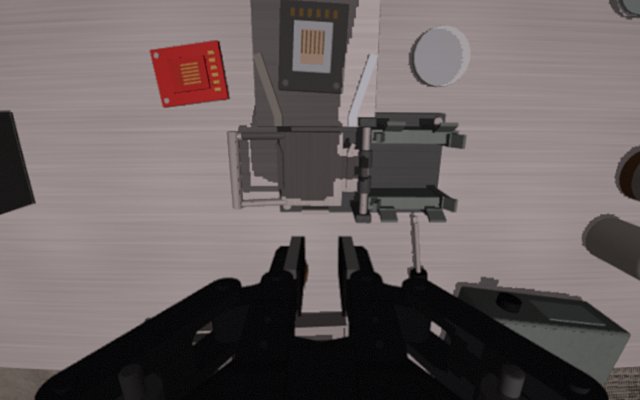

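Emit:
play_rows:
  series: "20 2.5 -4 0 0 0 0; 20 2.5 -4 0 0 0 0; 20 0 0 0 0 0 0; 20 0 0 0 0 0 0"

```text
clock: 2.7
tcp_pos: [0.567, -0.0663, 0.251]
orientation: [0.001, -0.001, 1.0, 0.0]
wrist_force: [-0.4, -0.5, -0.6]
finger_gap: 0.0172
```

Run:
```python
from h import *
s=get_state();print(s['clock'],s['tcp_pos'],s['orientation'])
c,im=shot("wrist","w2");np.save("w2.npy",np.r_[c['rvec'],c['tvec']])
a=cv2.imread("pics/w1_raw.png")[0:230,210:480];cv2.imwrite("pics/w1c.png",cv2.resize(a,None,fx=2.6,fy=2.6,interpolation=cv2.INTER_CUBIC))
a=cv2.imread("pics/w2_raw.png")[20:260,290:590];cv2.imwrite("pics/w2c.png",cv2.resize(a,None,fx=2.5,fy=2.5,interpolation=cv2.INTER_CUBIC))
```

```text
2.7 [ 0.56701028 -0.06625478  0.25096343] [ 5.80154000e-04 -6.33984073e-04  9.99999620e-01  1.48871032e-04]
```

View pics/w1c.png

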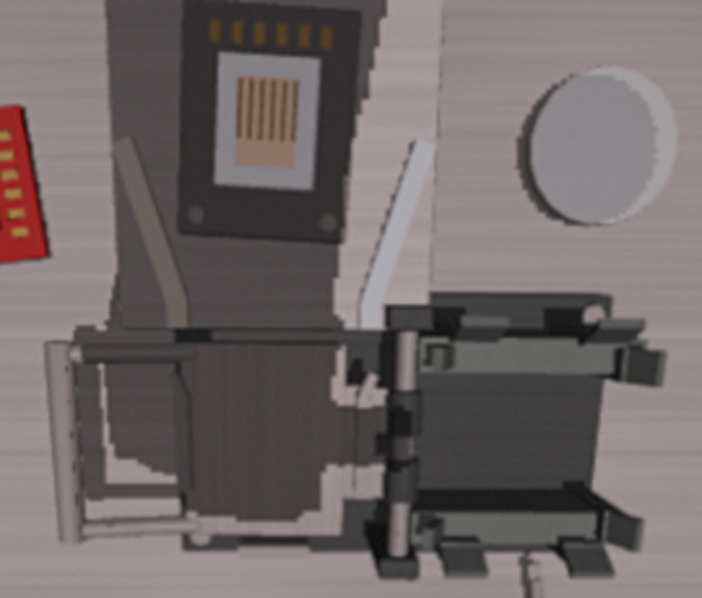

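View pics/w2.png

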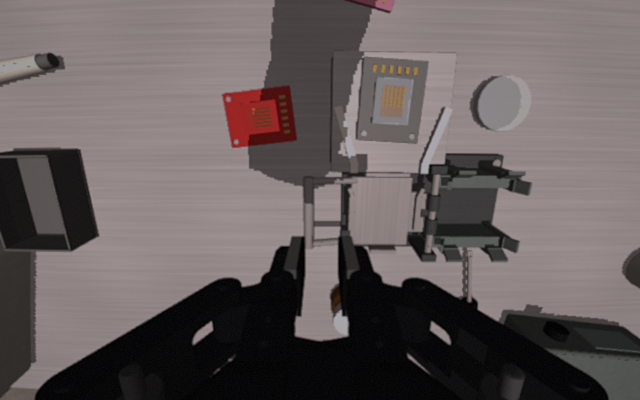

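View pics/w2c.png

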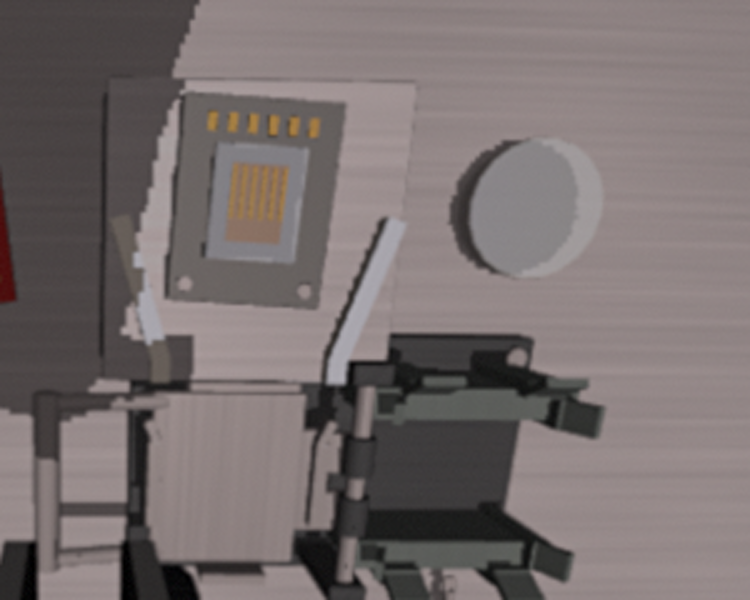

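Run:
```python
from h import *
c=cams.get_calibration("wrist")
def cal(f):
    v=np.load(f);k=dict(c);k['rvec']=v[:3];k['tvec']=v[3:];return k
a=cal("w1.npy");b=cal("w2.npy")
A=lambda x,y:(210+(x+.5)/2.6-.5,(y+.5)/2.6-.5)
B=lambda x,y:(290+(x+.5)/2.5-.5,20+(y+.5)/2.5-.5)
for n,p,q in [("bar rear",(57,343),(47,393)),("bar far",(70,541),(47,570)),("cTL",(183,2),(180,94)),("cTR",(360,11),(345,102)),("cBR",(340,241),(317,308)),("cBL",(179,232),(166,298)),("railL",(187,325),(170,380)),("railR",(360,327),(330,382)),("hinge rear",(407,333),(366,388)),("hinge far",(398,556),(346,580)),("holeL",(196,214),(184,284)),("holeR",(328,221),(304,291))]:
    P,e=tri(a,A(*p),b,B(*q)); print(n,(P*1000).round(1),round(e*1000,1), (onz(a,[A(*p)],.058 if n[0]!='c' else .062)[0,:2]*1000).round(1),(onz(b,[B(*q)],.058 if n[0]!='c' else .062)[0,:2]*1000).round(1))
```

```text
bar rear [565.  -80.6  58.5] 0.7 [565.3 -81. ] [564.8 -80.4]
bar far [647.3 -81.2  61.3] 0.1 [648.4 -82.2] [648.9 -81.3]
cTL [444.4 -26.8  56.5] 0.8 [445.9 -25.9] [445.7 -27.7]
cTR [447.8  37.5  59.4] 0.6 [448.8  37.1] [447.9  36.8]
cBR [527.3  31.   66.3] 0.4 [527.2  31.2] [527.6  32.5]
cBL [523.8 -30.4  60. ] 0.2 [523.9 -30. ] [523.7 -30.6]
railL [558.2 -28.   62.8] 0.4 [558.6 -28.7] [559.  -27.3]
railR [558.7  39.5  65.3] 1.0 [559.4  39.9] [559.7  42.3]
hinge rear [562.   58.4  58.3] 0.6 [561.7  58.6] [562.3  58.3]
hinge far [654.8  58.8  58.1] 1.2 [655.3  58.5] [654.2  59.1]
holeL [517.7 -23.4  62.9] 0.5 [517.1 -23.8] [518.3 -22.9]
holeR [520.3  26.3  63. ] 0.5 [519.7  26.7] [520.9  27.7]
```

Emit:
play_rows:
  series: "20 4.9 2.4 0 0 0 0; 20 4.9 2.4 0 0 0 0; 20 4.9 2.3 0 0 0 0; 20 0 0 5 0 0 0; 20 0 0 5 0 0 0; 20 0 0 5 0 0 0; 20 0 0 1 0 0 0; 20 0 0 0 0 0 0; 20 0 0 0 0 0 0"

```text
clock: 3.88
tcp_pos: [0.4219, 0.0034, 0.0921]
orientation: [0.002, -0.0, 1.0, -0.0]
wrist_force: [-0.1, -0.7, -0.2]
finger_gap: 0.0171
```

Run:
```python
from h import *
s=get_state();print(s['clock'],s['tcp_pos'],s['orientation'],s['wrist_force'])
shot("side","si2",(200,120,460,290),3)
```

```text
3.875 [0.42193648 0.00343844 0.09207535] [ 1.60003918e-03 -3.26991210e-04  9.99998640e-01 -2.29911912e-04] [-0.07123013 -0.69640567 -0.21263478]
```

View pics/si2.png

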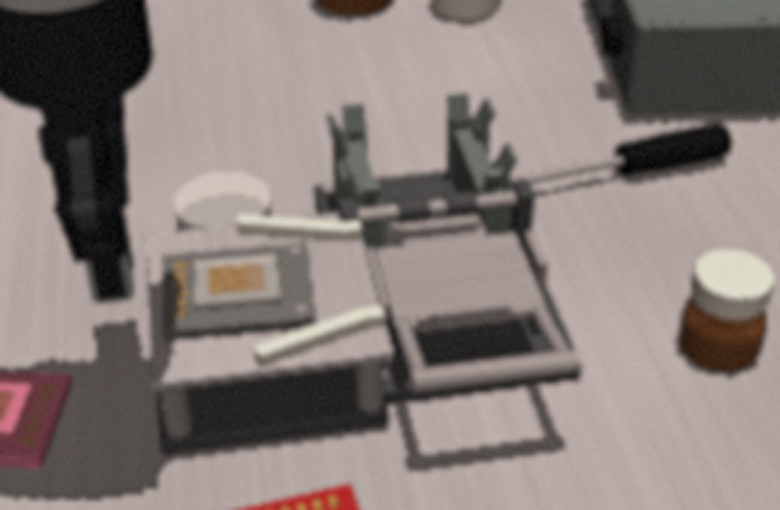

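Emit:
play_rows:
  series: "20 0 0.2 1.1 0 0 0; 20 0 0 0.5 0 0 0; 20 0 0 0 0 0 0; 20 -1 0 0 0 0 0; 20 0 0 0 0 0 0; 20 0 0 0 0 0 0"

```text
clock: 4.68
tcp_pos: [0.4304, 0.0054, 0.0743]
orientation: [0.0, -0.0, 1.0, 0.0]
wrist_force: [0.7, -0.3, 0.8]
finger_gap: 0.0171
```

Run:
```python
from h import *
s=get_state();print(s['clock'],s['tcp_pos'],s['orientation'],s['wrist_force'])
c,_=shot("side","si3",(200,120,460,290),3)
x,y,z=s['tcp_pos']
p=proj(c,[(x+.011,y-.02,z-.019),(x+.011,y-.009,z-.019),(x-.011,y-.02,z-.019),(.437,-.056,.054)]);print(((p-[200,120])*3).round(0))
```

```text
4.675 [0.43042762 0.00544007 0.07434492] [ 5.68075390e-05 -2.73112785e-05  9.99999997e-01  4.81293855e-05] [ 0.73364247 -0.31599115  0.80588834]
[[158. 325.]
 [157. 311.]
 [115. 330.]
 [153. 382.]]
```

View pics/si3.png

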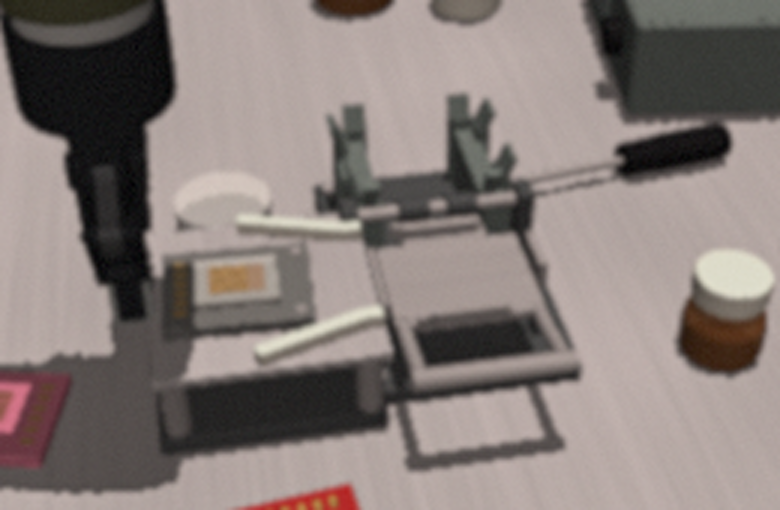

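Emit:
play_rows:
  series: "20 -0.5 0 0 0 0 0; 20 0 0 0.1 0 0 0; 20 0 0 0 0 0 0"

```text
clock: 5.1
tcp_pos: [0.4353, 0.0055, 0.0733]
orientation: [0.0, -0.0, 1.0, 0.0]
wrist_force: [0.6, 0.2, -0.3]
finger_gap: 0.0169
```

Emit:
play_rows:
  series: "20 0 0 0.1 0 0 0; 20 0 0 0 0 0 0"

```text
clock: 5.35
tcp_pos: [0.4354, 0.0055, 0.0732]
orientation: [0.0, -0.0, 1.0, -0.0]
wrist_force: [-3.9, -0.4, 8.0]
finger_gap: 0.0172
```

Run:
```python
from h import *
s=get_state();print(s['clock'],s['tcp_pos'],s['wrist_force'])
c,_=shot("side","si4",(200,150,360,250),5)
```

```text
5.35 [0.43536443 0.00546319 0.07315534] [-3.89064604 -0.37878976  7.9836699 ]
```

View pics/si4.png

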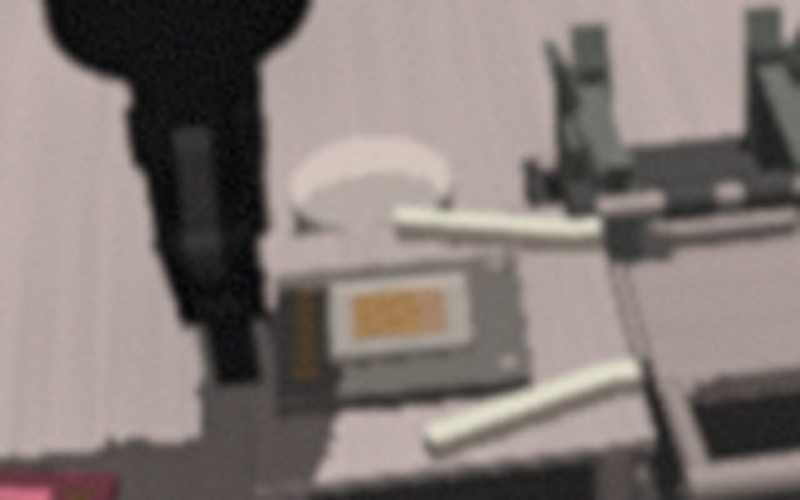

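Emit:
play_rows:
  series: "20 0 0 -0.3 0 0 0; 20 0 0 0 0 0 0; 20 -0.8 0 0 0 0 0; 20 -0.8 0 0 0 0 0; 20 -0.8 0 0 0 0 0; 20 -0.8 0 0 0 0 0; 20 -0.8 0 0 0 0 0; 20 -0.8 0 0 0 0 0; 20 0 0 0 0 0 0"

```text
clock: 6.52
tcp_pos: [0.4842, 0.0054, 0.0754]
orientation: [0.001, -0.0, 1.0, -0.0]
wrist_force: [-0.3, 0.8, -0.1]
finger_gap: 0.017
```

Run:
```python
from h import *
s=get_state();print(s['clock'],s['tcp_pos'],s['orientation'],s['wrist_force'])
c,_=shot("side","si5",(200,120,460,290),3)
c,_=shot("scene","sc5",(200,110,410,290),3.3)
```

```text
6.525 [0.48423133 0.00539085 0.07539809] [ 5.21646177e-04 -6.34765821e-05  9.99999862e-01 -8.72700128e-06] [-0.29585497  0.82725853 -0.08432351]
```

View pics/si5.png

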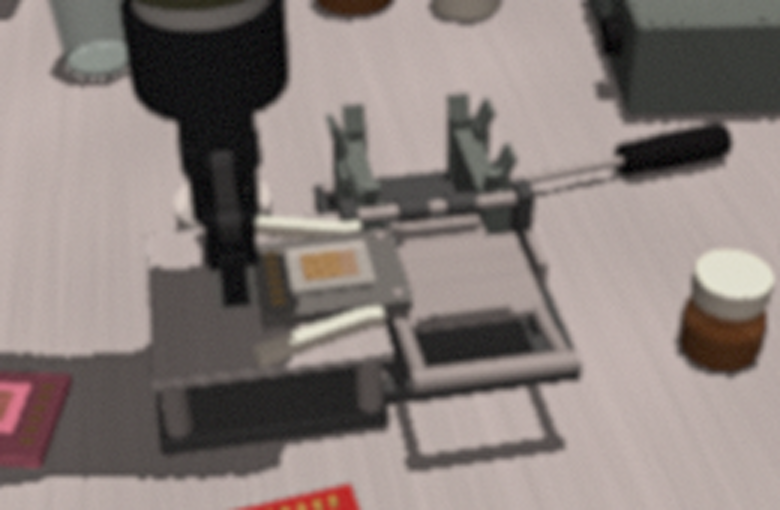

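View pics/sc5.png

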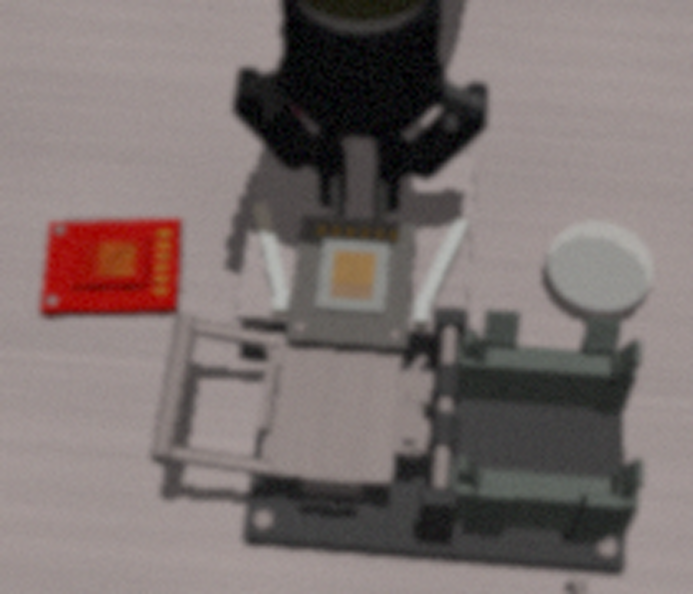

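Emit:
play_rows:
  series: "20 -0.8 0 0 0 0 0; 20 -0.8 0 0 0 0 0; 20 -0.8 0 0 0 0 0; 20 -0.8 0 0 0 0 0; 20 -0.8 0 0 0 0 0; 20 -0.8 0 0 0 0 0; 20 -0.6 0 0 0 0 0; 20 0 0 0 0 0 0"

```text
clock: 7.62
tcp_pos: [0.5381, 0.0054, 0.0753]
orientation: [0.0, -0.0, 1.0, 0.0]
wrist_force: [-0.4, 0.2, -0.1]
finger_gap: 0.0167
```

Run:
```python
from h import *
s=get_state();print(s['clock'],s['tcp_pos'],s['orientation'],s['wrist_force'])
c,_=shot("side","si6",(200,120,460,290),3)
c,_=shot("scene","sc6",(200,110,410,290),3.3)
```

```text
7.625 [0.53806345 0.00539483 0.07533411] [ 4.98199634e-04 -3.53195311e-05  9.99999875e-01  2.05849602e-05] [-0.43017678  0.23498454 -0.11501496]
```

View pics/si6.png

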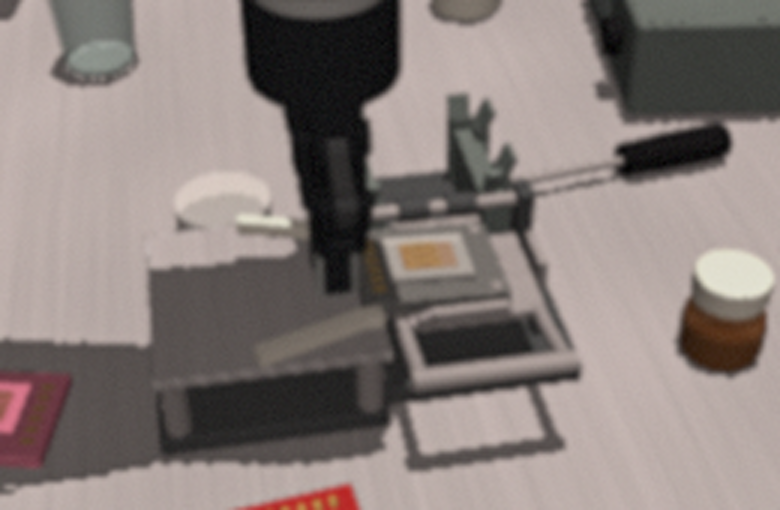

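View pics/sc6.png

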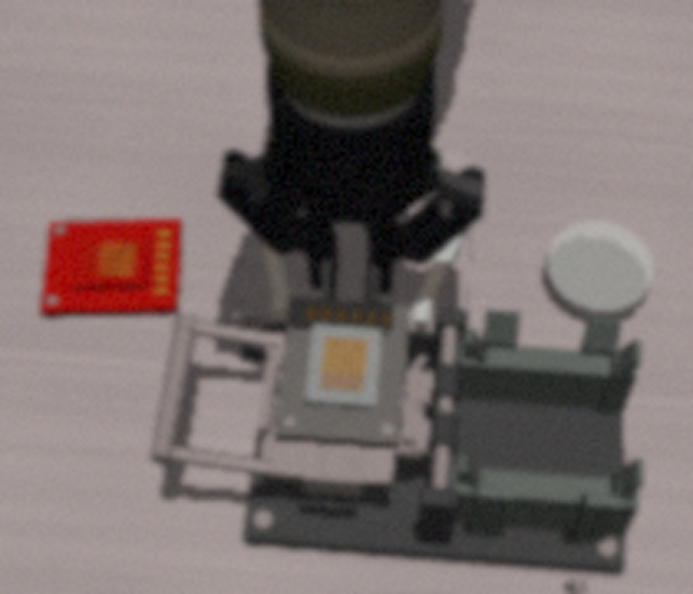

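Emit:
play_rows:
  series: "20 -0.4 0 0 0 0 0; 20 -0.4 0 0 0 0 0; 20 -0.4 0 0 0 0 0; 20 -0.2 0 0 0 0 0; 20 0 0 0 0 0 0"

```text
clock: 8.35
tcp_pos: [0.5515, 0.0055, 0.0753]
orientation: [0.0, -0.0, 1.0, 0.0]
wrist_force: [0.1, 0.5, 0.5]
finger_gap: 0.0171
```

Run:
```python
from h import *
s=get_state();print(s['clock'],s['tcp_pos'],s['orientation'],s['wrist_force'])
c,_=shot("side","si7",(200,120,460,290),3)
c,_=shot("scene","sc7",(200,110,410,290),3.3)
```

```text
8.35 [0.55154123 0.00546357 0.07531896] [ 2.11944509e-04 -5.15947480e-05  9.99999976e-01  1.14634654e-05] [0.08225089 0.5466682  0.50158181]
```

View pics/si7.png

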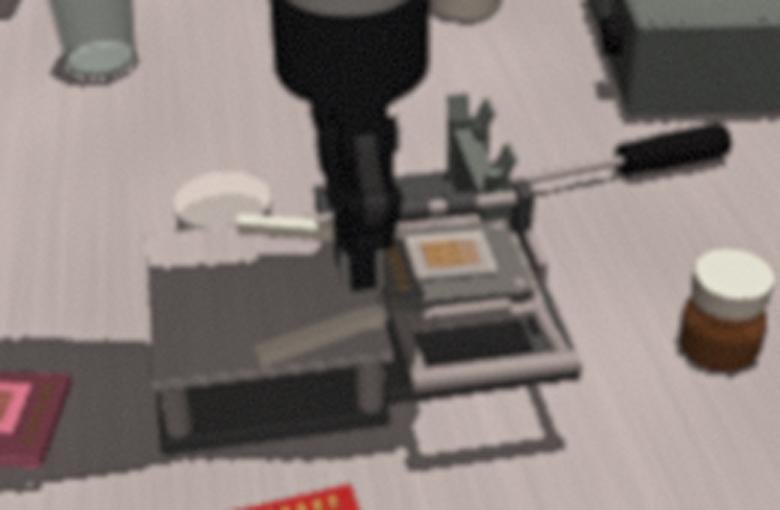

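View pics/sc7.png

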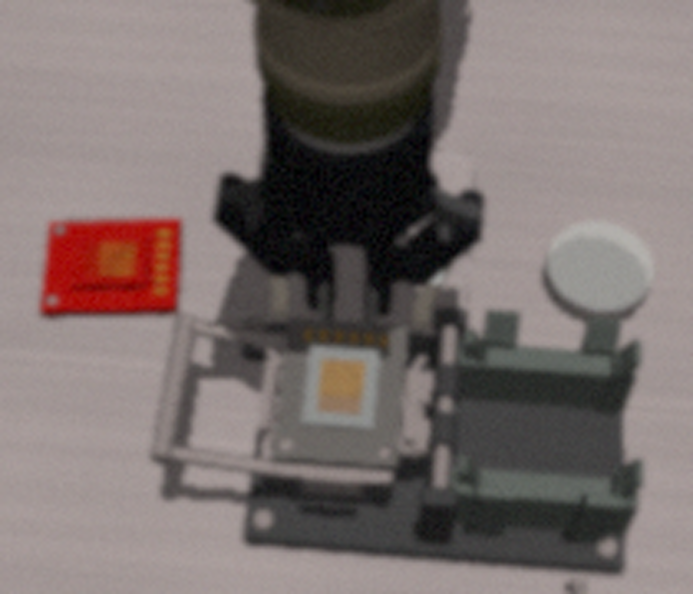

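Emit:
play_rows:
  series: "20 -0.2 0 0 0 0 0; 20 0 0 0 0 0 0; 20 -0.2 0 0 0 0 0; 20 0 0 0 0 0 0"

```text
clock: 8.95
tcp_pos: [0.5555, 0.0055, 0.0753]
orientation: [0.0, -0.0, 1.0, 0.0]
wrist_force: [-0.1, -0.2, 0.4]
finger_gap: 0.017
```

Run:
```python
from h import *
s=get_state();print(s['clock'],s['tcp_pos'],s['orientation'],s['wrist_force'])
c,_=shot("side","si8",(280,150,440,270),5)
c,_=shot("scene","sc8",(250,180,350,270),7)
```

```text
8.95 [0.55545993 0.0054636  0.07533653] [ 1.86177592e-04 -4.42150279e-05  9.99999981e-01  4.26541762e-05] [-0.1063379  -0.17325595  0.36334998]
```

View pics/si8.png

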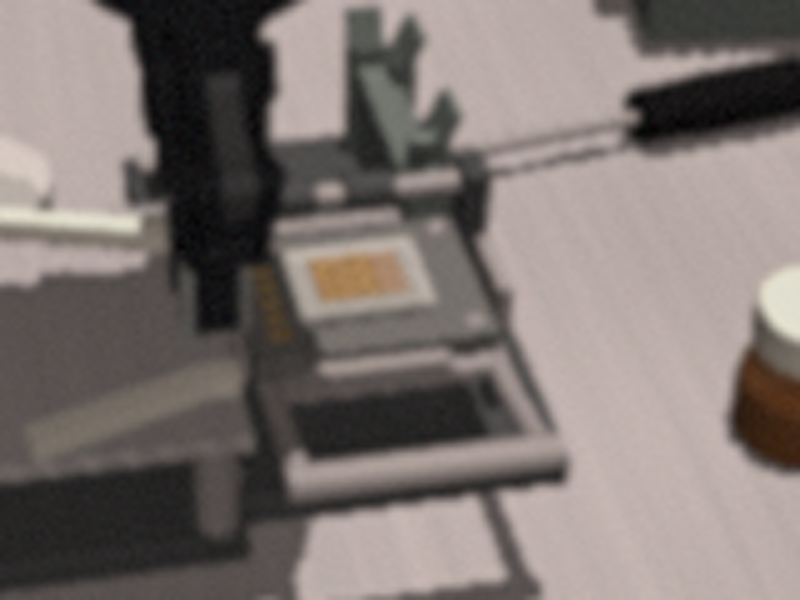

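View pics/sc8.png

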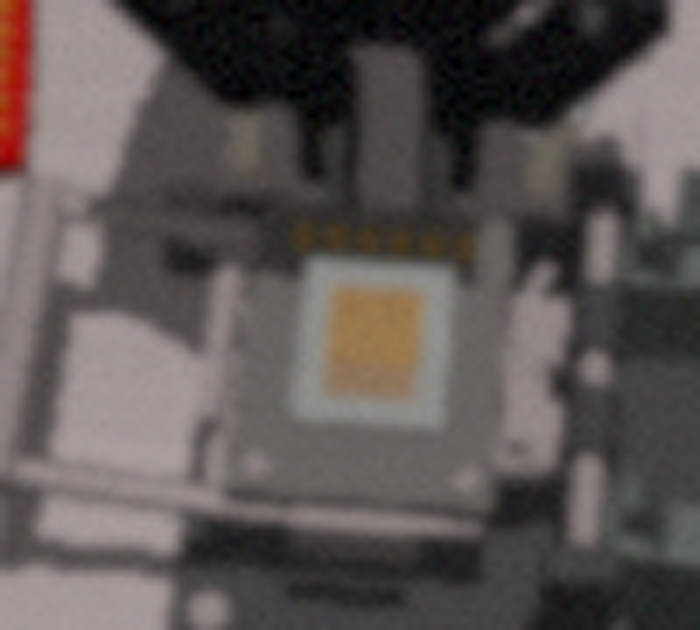

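Run:
```python
from h import *
c=cams.get_calibration("scene");d=cams.get_calibration("side")
def pt(n,su,sv,sb,ss,du,dv,db,ds):
    P,e=tri(c,(sb[0]+(su+.5)/ss-.5,sb[1]+(sv+.5)/ss-.5),d,(db[0]+(du+.5)/ds-.5,db[1]+(dv+.5)/ds-.5));print(n,(P*1000).round(1),round(e*1000,1))
pt("now L",255,462,(250,180),7,475,320,(280,150),5)
pt("now R",467,480,(250,180),7,435,228,(280,150),5)
pt("6 L",291,422,(200,110),3.3,497,286,(200,120),3)
pt("6 R",388,428,(200,110),3.3,470,232,(200,120),3)
pt("0 L",303,244,(200,110),3.3,233,300,(235,140),3.6)
pt("0 R",393,257,(200,110),3.3,228,227,(235,140),3.6)
```

```text
now L [637.4 -19.   57.1] 0.4
now R [637.5  31.6  56.6] 0.7
6 L [622.1 -17.9  56. ] 0.3
6 R [620.   32.   54.8] 1.3
0 L [515.  -22.6  60.6] 0.7
0 R [519.5  27.3  61.4] 1.4
```

Emit:
play_rows:
  series: "20 -0.15 0 0 0 0 0; 20 0 0 0 0 0 0; 20 -0.15 0 0 0 0 0; 20 0 0 0 0 0 0"

```text
clock: 9.55
tcp_pos: [0.5583, 0.0055, 0.0753]
orientation: [0.0, -0.0, 1.0, 0.0]
wrist_force: [-1.2, -0.9, 1.1]
finger_gap: 0.0172
```

Run:
```python
from h import *
s=get_state();print(s['clock'],s['tcp_pos'],s['orientation'],s['wrist_force'])
c,_=shot("side","si9",(280,150,440,270),5)
```

```text
9.55 [0.55832345 0.00548462 0.07529083] [ 9.13224657e-05 -3.63944670e-05  9.99999994e-01  3.95080515e-05] [-1.17385569 -0.88577789  1.13083215]
```

View pics/si9.png

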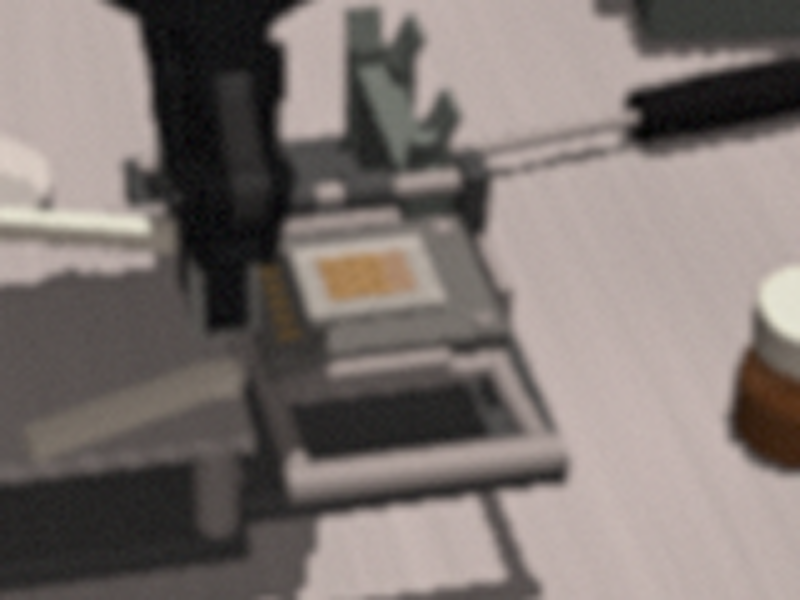

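Emit:
play_rows:
  series: "20 1.5 0 0 0 0 0; 20 0 0 -5 0 0 0; 20 0 0 -5 0 0 0; 20 -2 0 -5 0 0 0; 20 -4 0 -2.5 0 0 0; 20 -3 0 0 0 0 0; 20 0 0 0 0 0 0; 20 0 0 0 0 0 0"

```text
clock: 10.6
tcp_pos: [0.6325, 0.0055, 0.2496]
orientation: [-0.001, -0.0, 1.0, 0.0]
wrist_force: [0.2, -0.2, -0.2]
finger_gap: 0.0171
```

Run:
```python
from h import *
s=get_state();print(s['clock'],s['tcp_pos'],s['orientation'],s['wrist_force'])
c,_=shot("wrist","w3",(210,30,480,240),2.9)
np.save("w3.npy",np.r_[c['rvec'],c['tvec']])
```

```text
10.6 [0.63251259 0.00550754 0.24962922] [-7.42016492e-04 -3.41326059e-05  9.99999716e-01  1.29019227e-04] [ 0.23047561 -0.16485392 -0.16745827]
```

View pics/w3.png

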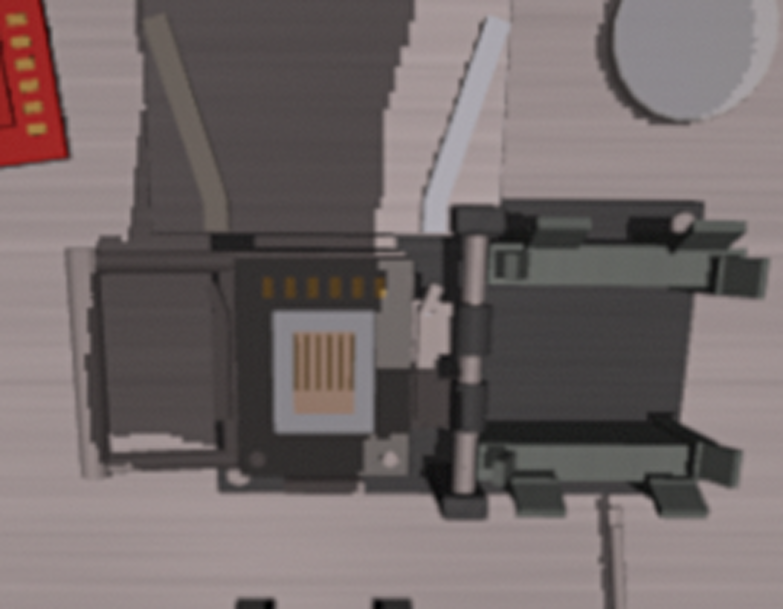

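Run:
```python
from h import *
c=cams.get_calibration("wrist");v=np.load("w3.npy");c['rvec']=v[:3];c['tvec']=v[3:]
A=lambda x,y:(210+(x+.5)/2.9-.5,30+(y+.5)/2.9-.5)
P=[A(236,258),A(412,261),A(408,477),A(232,472),A(258,460),A(390,459)]
for z in (.058,.062): print(z,(onz(c,P,z)[:,:2]*1000).round(1).tolist())
r=onz(c,[A(205,233),A(445,235)],.054);print(r)
Q=[A(80,250),A(93,476)];print(onz(c,Q,.056), onz(c,[A(474,236),A(463,492)],.058))
```

```text
0.058 [[568.5, -25.8], [569.5, 36.4], [648.8, 37.1], [646.8, -29.4], [642.2, -19.5], [641.8, 30.1]]
0.062 [[568.4, -25.4], [569.4, 36.0], [647.7, 36.7], [645.8, -29.0], [641.1, -19.2], [640.8, 29.8]]
[[ 0.55994381 -0.0370046   0.054     ]
 [ 0.56060933  0.04832795  0.054     ]]
[[ 0.56560414 -0.08147865  0.056     ]
 [ 0.64893776 -0.08279158  0.056     ]] [[0.56093135 0.05800349 0.058     ]
 [0.65471356 0.0582267  0.058     ]]
```

Emit:
play_rows:
  series: "45 1.3 -4.4 0 0 0 0; 45 1.25 -4.3 0 0 0 0; 45 0 0 4 0 0 0; 45 0 0 4 0 0 0; 45 0 0 4 0 0 0; 45 0 0 2 0 0 0; 45 0 0 0 0 0 0"

```text
clock: 11.52
tcp_pos: [0.6053, -0.081, 0.1086]
orientation: [-0.002, 0.0, 1.0, 0.001]
wrist_force: [-0.1, 0.0, 0.5]
finger_gap: 0.0385
```

Run:
```python
from h import *
s=get_state();print(s['clock'],s['tcp_pos'],s['orientation'],s['wrist_force'],s['finger_gap'])
c,_=shot("side","si10",(280,100,460,290),3.1)
c,_=shot("scene","sc10",(200,110,410,290),3.3)
```

```text
11.525 [ 0.60531463 -0.08096743  0.10861999] [-2.11359024e-03  2.10558300e-05  9.99997579e-01  6.11990490e-04] [-0.12004603  0.01227157  0.45691022] 0.03849123138704553
```

View pics/si10.png

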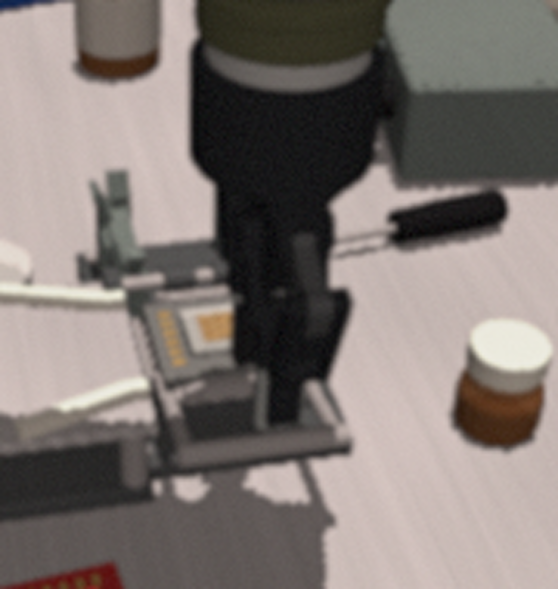

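View pics/sc10.png

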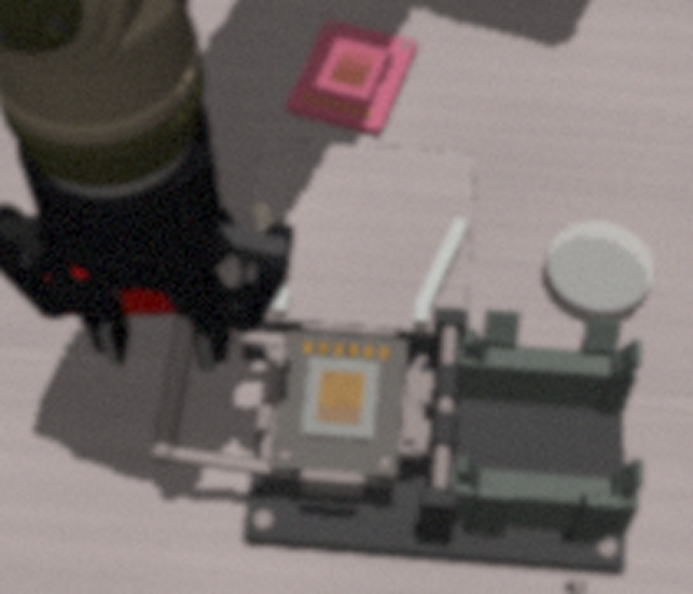

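Emit:
play_rows:
  series: "45 0 0 2.5 0 0 0; 45 0 0 2.5 0 0 0; 45 0 0 0.2 0 0 0; 45 0 0 0 0 0 0; 45 0 0 0 0 0 0"

```text
clock: 12.25
tcp_pos: [0.6088, -0.0818, 0.06]
orientation: [0.001, -0.0, 1.0, -0.0]
wrist_force: [-0.8, -0.7, 0.1]
finger_gap: 0.0384
```

Emit:
play_rows:
  series: "5 0 0 0 0 0 0; 5 0 0 0 0 0 0; 5 0 0 0 0 0 0; 5 0 0 0 0 0 0; 5 0 0 0 0 0 0"
  newtons: 40

```text
clock: 12.88
tcp_pos: [0.6082, -0.0808, 0.0592]
orientation: [0.001, -0.0, 1.0, 0.001]
wrist_force: [-1.2, 4.4, 5.7]
finger_gap: 0.0102
```

Run:
```python
from h import *
s=get_state();print(s['clock'],s['tcp_pos'],s['orientation'],s['wrist_force'],s['finger_gap'],s['ft_torque'])
c,_=shot("scene","sc11",(200,110,410,290),3.3)
```

```text
12.875 [ 0.60822712 -0.08079086  0.05917683] [ 7.43769628e-04 -3.48055722e-04  9.99999488e-01  5.91405205e-04] [-1.1579394   4.40057165  5.72288194] 0.010165822608562509 [ 0.81576405  0.14030628 -0.06624367]
```

View pics/sc11.png

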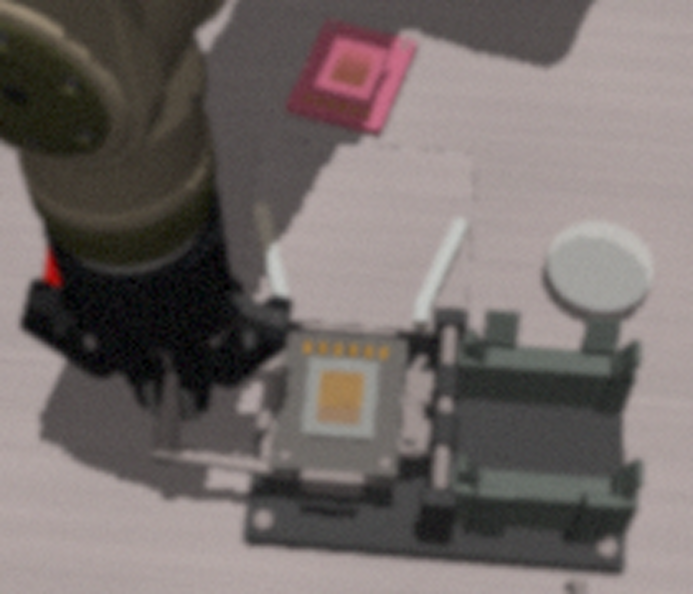

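Emit:
play_rows:
  series: "5 0 0.05 -1.22 0 0 0; 5 0 0.16 -1.21 0 0 0; 5 0 0.26 -1.19 0 0 0; 5 0 0.37 -1.17 0 0 0; 5 0 0 0 0 0 0"

```text
clock: 13.55
tcp_pos: [0.6082, -0.0729, 0.1073]
orientation: [0.001, -0.0, 1.0, -0.0]
wrist_force: [3.4, 2.5, -1.3]
finger_gap: 0.0106
```

Run:
```python
from h import *
s=get_state();print(s['clock'],s['tcp_pos'],s['orientation'],s['wrist_force'],s['finger_gap'],s['ft_torque'])
c,_=shot("side","si12",(260,80,480,290),2.8)
c,_=shot("scene","sc12",(200,110,410,290),3.3)
```

```text
13.55 [ 0.60815497 -0.07291011  0.10730546] [ 7.02894299e-04 -2.51500335e-04  9.99999715e-01 -1.12129696e-04] [ 3.42661356  2.52466399 -1.30360596] 0.010604211801381496 [ 0.23075687 -0.58456314 -0.06526167]
```

View pics/si12.png

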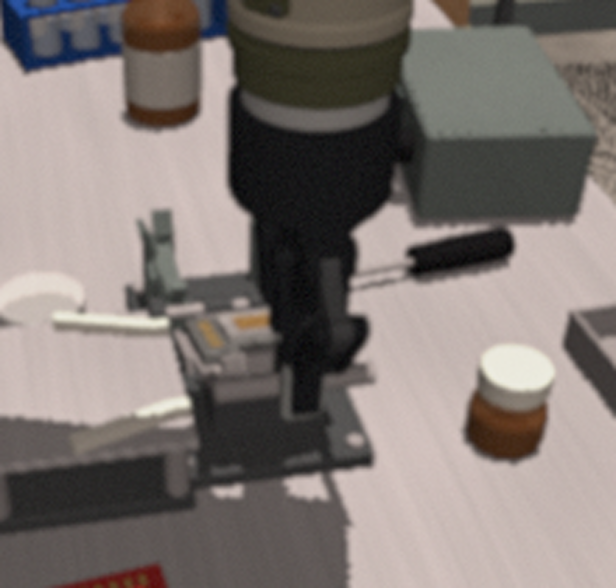

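View pics/sc12.png

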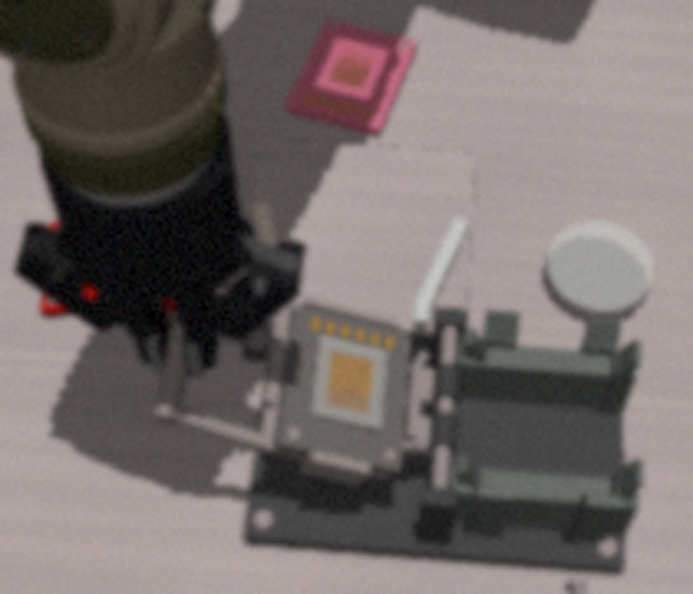

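Plate rises with the carrier seated, forces are small. Continue the arc to 60°.

Emit:
play_rows:
  series: "5 0 0.47 -1.13 0 0 0; 5 0 0.56 -1.08 0 0 0; 5 0 0.66 -1.03 0 0 0; 5 0 0.74 -0.97 0 0 0; 5 0 0.83 -0.90 0 0 0; 5 0 0.90 -0.83 0 0 0; 5 0 0.97 -0.74 0 0 0; 5 0 1.03 -0.66 0 0 0; 5 0 0 0 0 0 0"

```text
clock: 14.78
tcp_pos: [0.6087, -0.0153, 0.183]
orientation: [0.002, 0.001, 1.0, -0.004]
wrist_force: [-2.3, -8.9, 12.9]
finger_gap: 0.0105
```

Run:
```python
from h import *
s=get_state();print(s['clock'],s['tcp_pos'],s['orientation'],s['wrist_force'],s['finger_gap'],s['ft_torque'])
c,_=shot("scene","sc13",(200,80,410,290),2.8)
```

```text
14.775 [ 0.60865356 -0.01530291  0.18297311] [ 0.00200742  0.00120312  0.99998831 -0.00423109] [-2.32679222 -8.91907677 12.86335408] 0.010534508241821172 [-2.13220765  0.33548313 -0.03737809]
```

View pics/sc13.png

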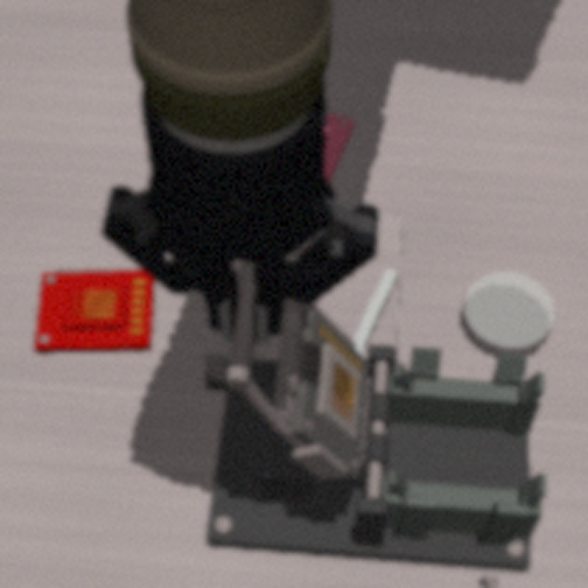

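Emit:
play_rows:
  series: "5 0 1.06 -0.62 0 0 0; 5 0 1.13 -0.49 0 0 0; 5 0 1.17 -0.37 0 0 0; 5 0 1.19 -0.26 0 0 0; 5 0 0 0 0 0 0"

```text
clock: 15.45
tcp_pos: [0.6089, 0.0323, 0.2008]
orientation: [0.003, 0.001, 1.0, -0.002]
wrist_force: [-1.4, -3.5, 15.5]
finger_gap: 0.0103
```

Run:
```python
from h import *
s=get_state();print(s['clock'],s['tcp_pos'],s['orientation'],s['wrist_force'],s['finger_gap'],s['ft_torque'])
c,_=shot("scene","sc14",(200,80,410,290),2.8)
c,_=shot("side","si14",(240,20,480,290),2.2)
```

```text
15.45 [0.60893088 0.03228087 0.20075278] [ 2.73956574e-03  5.13348960e-04  9.99993986e-01 -2.06393973e-03] [-1.41817144 -3.46026852 15.48559801] 0.010272317529206307 [-0.70875167  0.23004057 -0.12172437]
```

View pics/sc14.png

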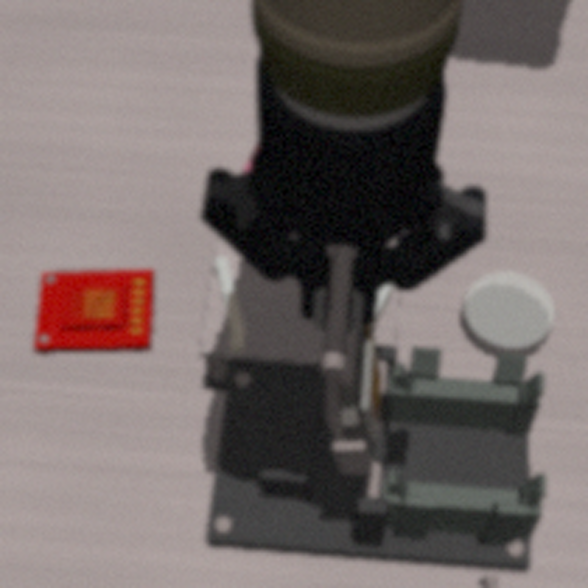

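View pics/si14.png

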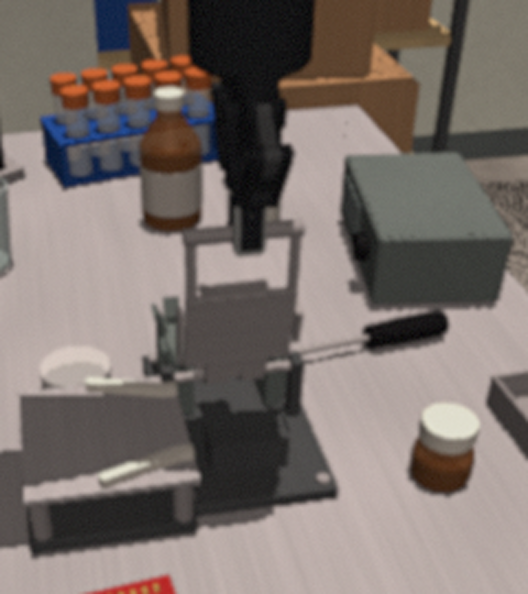

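Emit:
play_rows:
  series: "5 0 1.21 -0.26 0 0 0; 5 0 1.22 -0.05 0 0 0; 5 0 0.61 0.01 0 0 0; 5 0 0 0 0 0 0"

```text
clock: 16.05
tcp_pos: [0.6091, 0.063, 0.2024]
orientation: [0.002, 0.0, 1.0, -0.002]
wrist_force: [2.3, -1.6, 8.2]
finger_gap: 0.0102
```

Run:
```python
from h import *
s=get_state();print(s['clock'],s['tcp_pos'],s['orientation'],s['wrist_force'],s['finger_gap'],s['ft_torque'])
c,_=shot("scene","sc15",(200,80,410,290),2.8)
```

```text
16.05 [0.60908037 0.06301549 0.20243521] [ 2.38220584e-03  4.14433975e-04  9.99995778e-01 -1.61132883e-03] [ 2.28066828 -1.63237629  8.20706135] 0.010205011893384014 [-0.62337324 -0.3846684  -0.10059807]
```

View pics/sc15.png

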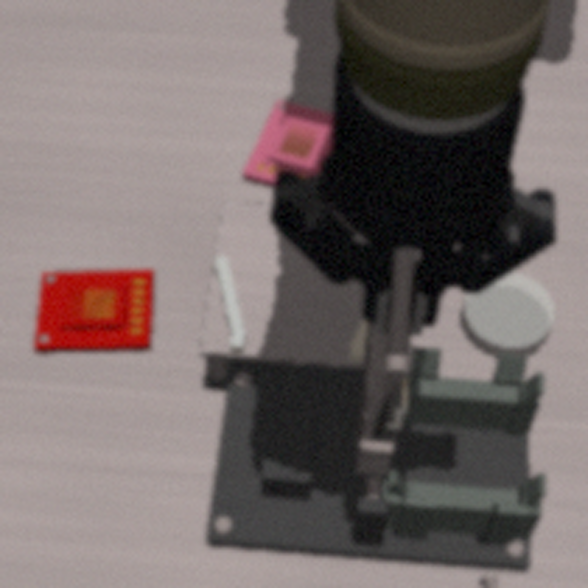

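Emit:
play_rows:
  series: "5 0 0.61 0.04 0 0 0; 5 0 0.61 0.07 0 0 0; 5 0 0.60 0.09 0 0 0; 5 0 0 0 0 0 0; 5 0 0 0 0 0 0"

```text
clock: 16.73
tcp_pos: [0.6091, 0.0817, 0.1997]
orientation: [0.002, 0.0, 1.0, -0.001]
wrist_force: [3.1, -0.0, 5.5]
finger_gap: 0.0102
```

Run:
```python
from h import *
s=get_state();print(s['clock'],s['tcp_pos'],s['orientation'],s['wrist_force'],s['finger_gap'],s['ft_torque'])
c,_=shot("scene","sc16",(200,80,410,290),2.8)
c,_=shot("side","si16",(240,20,480,290),2.2)
```

```text
16.725 [0.60913289 0.08173637 0.19966796] [ 2.09453635e-03  3.72036803e-04  9.99997502e-01 -6.85462821e-04] [ 3.08057263 -0.03092056  5.51521916] 0.010229691530867065 [-0.38108864 -0.72829156 -0.08558991]
```

View pics/sc16.png

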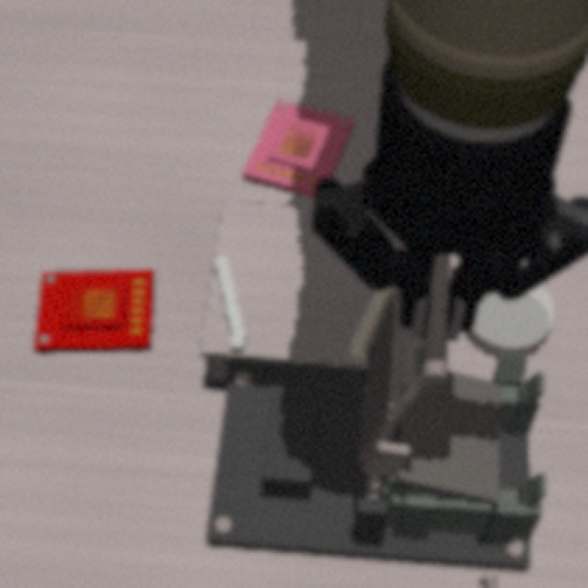

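View pics/si16.png

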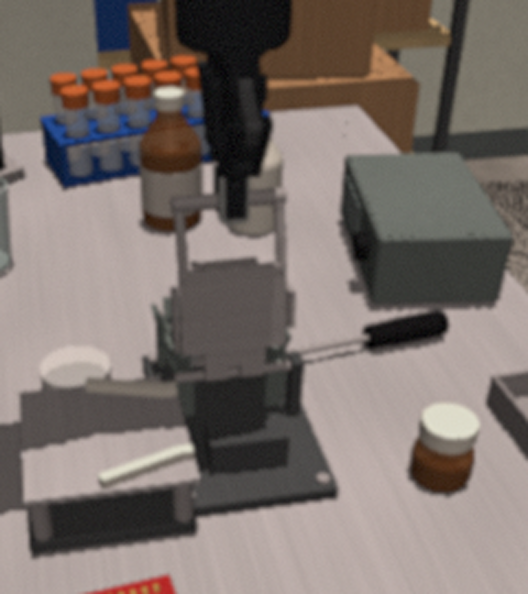

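Emit:
play_rows:
  series: "5 0 0.60 0.12 0 0 0; 5 0 0.59 0.14 0 0 0; 5 0 0.59 0.17 0 0 0; 5 0 0.58 0.20 0 0 0; 5 0 0.57 0.22 0 0 0; 5 0 0.56 0.25 0 0 0; 5 0 0.55 0.27 0 0 0; 5 0 0.53 0.29 0 0 0; 5 0 0 0 0 0 0"

```text
clock: 17.95
tcp_pos: [0.6093, 0.128, 0.1821]
orientation: [0.002, 0.0, 1.0, -0.0]
wrist_force: [5.7, 0.6, 2.1]
finger_gap: 0.0102
```

Run:
```python
from h import *
s=get_state();print(s['clock'],s['tcp_pos'],s['orientation'],s['wrist_force'],s['finger_gap'],s['ft_torque'])
c,_=shot("scene","sc17",(200,80,410,290),2.8)
c,_=shot("wrist","w17")
```

```text
17.95 [0.60931227 0.127956   0.1821054 ] [ 1.84511485e-03  1.10421802e-04  9.99998237e-01 -3.31004045e-04] [5.67682093 0.64119409 2.11643542] 0.010196649845141523 [-0.25912087 -1.17980078 -0.00663339]
```

View pics/sc17.png

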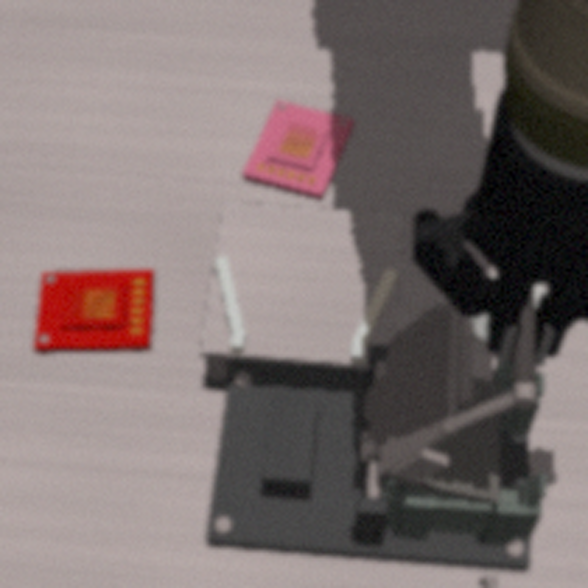

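View pics/w17.png

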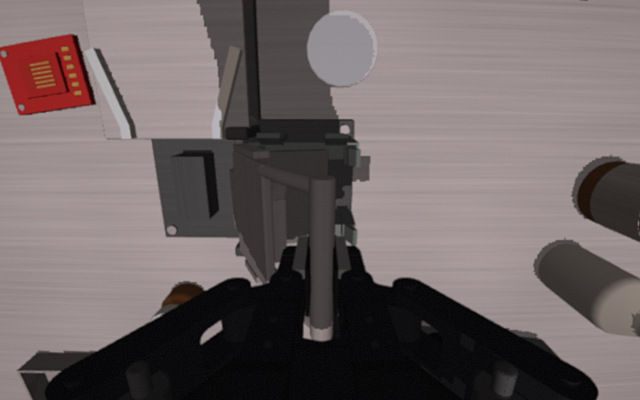

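Emit:
play_rows:
  series: "5 -0.05 0.52 0.32 0 0 0; 5 -0.05 0.51 0.34 0 0 0; 5 0 0.49 0.36 0 0 0; 5 0 0.48 0.38 0 0 0; 5 0 0.46 0.41 0 0 0; 5 0 0.44 0.42 0 0 0; 5 0 0.42 0.44 0 0 0; 5 0 0.41 0.46 0 0 0; 5 0 0.38 0.48 0 0 0; 5 0 0.36 0.49 0 0 0; 5 0 0 0 0 0 0"

```text
clock: 19.42
tcp_pos: [0.6094, 0.1733, 0.1396]
orientation: [0.001, -0.0, 1.0, -0.0]
wrist_force: [6.4, 0.1, -1.2]
finger_gap: 0.0104
```

Run:
```python
from h import *
s=get_state();print(s['clock'],s['tcp_pos'],s['orientation'],s['wrist_force'],s['finger_gap'],s['ft_torque'])
c,_=shot("scene","sc18",(200,80,410,290),2.8)
c,_=shot("side","si18",(240,20,480,290),2.2)
```

```text
19.425 [0.60941785 0.1732635  0.1395917 ] [ 5.34197024e-04 -1.05636418e-04  9.99999850e-01 -5.12274502e-05] [ 6.40937398  0.06476297 -1.21424204] 0.010368106393489089 [-0.37034275 -1.41233334 -0.03469197]
```

View pics/sc18.png

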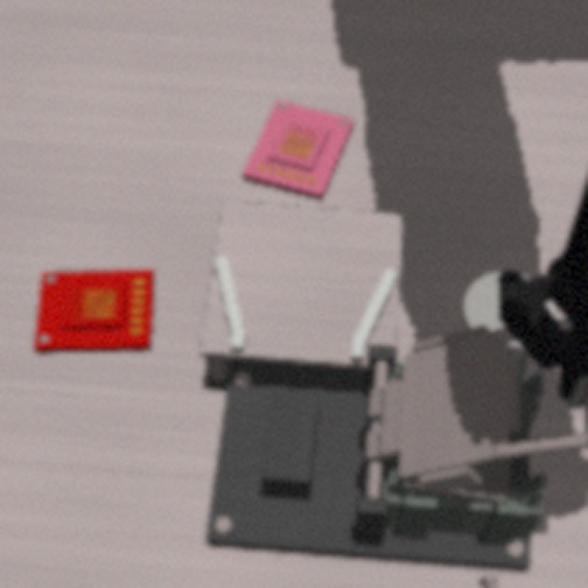

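View pics/si18.png

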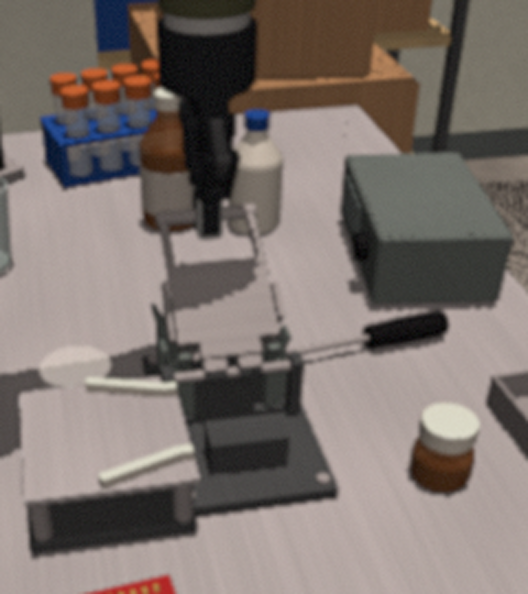

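Emit:
play_rows:
  series: "5 0 0.33 0.51 0 0 0; 5 0 0.33 0.52 0 0 0; 5 0 0.29 0.53 0 0 0; 5 0 0.27 0.55 0 0 0; 5 0 0.24 0.56 0 0 0; 5 0 0.23 0.57 0 0 0; 5 0 0 0 0 0 0"

```text
clock: 20.4
tcp_pos: [0.6095, 0.1899, 0.1071]
orientation: [0.001, 0.0, 1.0, -0.0]
wrist_force: [8.1, -1.4, -2.0]
finger_gap: 0.0103
```

Emit:
play_rows:
  series: "5 0 0.19 0.58 0 0 0; 5 0 0.18 0.59 0 0 0; 5 0 0.14 0.59 0 0 0; 5 0 0.12 0.60 0 0 0; 5 0 0.09 0.60 0 0 0; 5 0 0 0 0 0 0"

```text
clock: 21.15
tcp_pos: [0.6095, 0.1975, 0.0777]
orientation: [0.001, -0.0, 1.0, 0.0]
wrist_force: [7.3, 0.4, -2.4]
finger_gap: 0.0104
```

Run:
```python
from h import *
s=get_state();print(s['clock'],s['tcp_pos'],s['orientation'],s['wrist_force'],s['finger_gap'],s['ft_torque'])
c,_=shot("scene","sc19",(200,80,410,290),2.8)
c,_=shot("side","si19",(240,20,480,290),2.2)
```

```text
21.15 [0.60951369 0.19750676 0.0776676 ] [ 6.90182684e-04 -5.15295613e-05  9.99999728e-01  2.54455686e-04] [ 7.3463372   0.35136739 -2.44216239] 0.01043245308620084 [-0.10492464 -1.3816091  -0.03820805]
```

View pics/sc19.png

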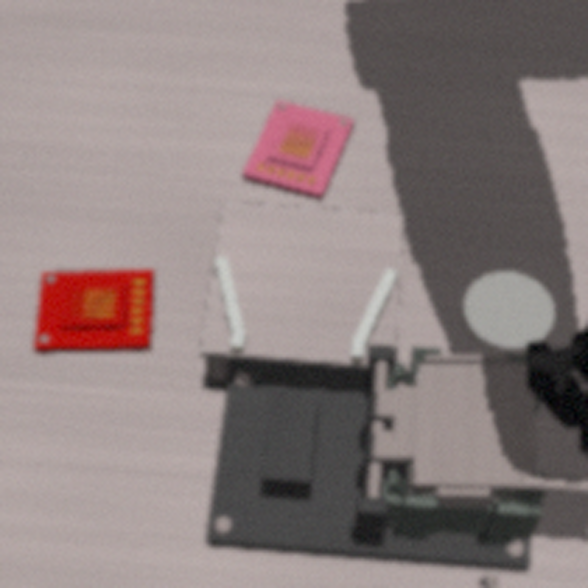

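View pics/si19.png

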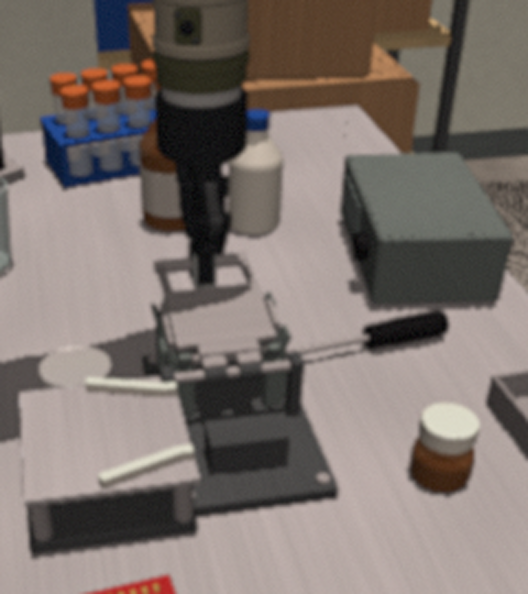

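Emit:
play_rows:
  series: "5 0 0.07 0.60 0 0 0; 5 0 0.04 0.60 0 0 0; 5 0 0.01 0.30 0 0 0; 5 0 0 0 0 0 0"

```text
clock: 21.75
tcp_pos: [0.6096, 0.199, 0.063]
orientation: [0.001, -0.0, 1.0, 0.001]
wrist_force: [6.6, 0.7, -0.2]
finger_gap: 0.0106
```

Emit:
play_rows:
  series: "5 0 0 0.2 0 0 0; 5 0 0 0 0 0 0"

```text
clock: 22.0
tcp_pos: [0.6095, 0.1991, 0.0613]
orientation: [0.001, -0.0, 1.0, 0.001]
wrist_force: [6.4, 1.8, 0.7]
finger_gap: 0.01
```

Emit:
play_rows:
  series: "5 0 0 0.2 0 0 0; 5 0 0 0 0 0 0"

```text
clock: 22.25
tcp_pos: [0.6095, 0.1991, 0.0594]
orientation: [0.001, -0.0, 1.0, 0.001]
wrist_force: [5.6, 2.1, 1.5]
finger_gap: 0.0103
```

Emit:
play_rows:
  series: "5 0 0 0.2 0 0 0; 5 0 0 0 0 0 0"

```text
clock: 22.5
tcp_pos: [0.6095, 0.1992, 0.0574]
orientation: [0.001, -0.0, 1.0, 0.001]
wrist_force: [6.4, 2.0, 1.8]
finger_gap: 0.0101
```

Emit:
play_rows:
  series: "5 0 0 0.2 0 0 0; 5 0 0 0 0 0 0"

```text
clock: 22.75
tcp_pos: [0.6096, 0.1992, 0.0553]
orientation: [0.001, -0.0, 1.0, 0.001]
wrist_force: [5.6, 1.4, 1.3]
finger_gap: 0.0103
```

Run:
```python
from h import *
s=get_state();print(s['clock'],s['tcp_pos'],s['orientation'],s['wrist_force'],s['finger_gap'],s['ft_torque'])
c,_=shot("scene","sc20",(200,80,410,290),2.8)
c,_=shot("side","si20",(240,20,480,290),2.2)
```

```text
22.75 [0.60955961 0.19922826 0.05526237] [ 8.92365216e-04 -2.31116278e-04  9.99999283e-01  7.65022746e-04] [5.63219036 1.4230769  1.29747006] 0.010345518331030127 [ 0.1332911  -1.1471129  -0.13234308]
```

View pics/sc20.png

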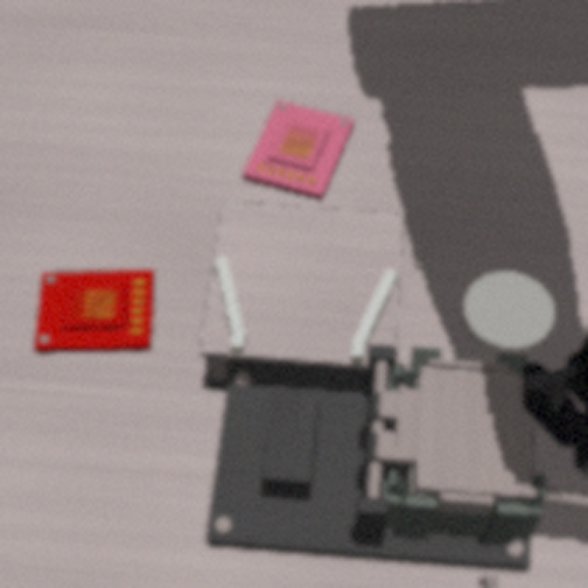

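View pics/si20.png

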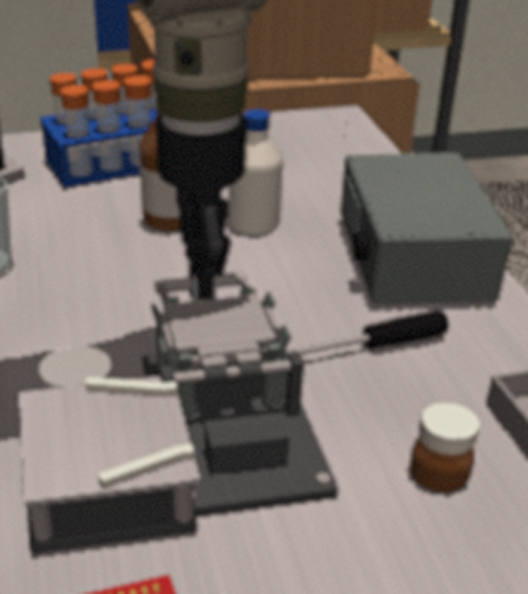

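Emit:
play_rows:
  series: "5 0 0 0.2 0 0 0; 5 0 0 0 0 0 0"

```text
clock: 23.1
tcp_pos: [0.6096, 0.1992, 0.0547]
orientation: [0.001, -0.0, 1.0, 0.001]
wrist_force: [3.1, 1.0, 7.8]
finger_gap: 0.0104
```

Emit:
play_rows:
  series: "5 0 0 0.2 0 0 0; 5 0 0 0 0 0 0"

```text
clock: 23.35
tcp_pos: [0.6096, 0.1992, 0.0545]
orientation: [0.002, -0.0, 1.0, 0.001]
wrist_force: [-1.3, 0.0, 19.2]
finger_gap: 0.0103
```

Emit:
play_rows:
  series: "5 0 0 0.15 0 0 0; 5 0 0 0 0 0 0"

```text
clock: 23.6
tcp_pos: [0.6097, 0.1993, 0.0544]
orientation: [0.002, -0.0, 1.0, 0.001]
wrist_force: [-3.5, -0.5, 26.6]
finger_gap: 0.0101
```

Emit:
play_rows:
  series: "5 0 0 -0.4 0 0 0; 5 0 -0.05 -1.22 0 0 0; 5 0 -0.16 -1.21 0 0 0; 5 0 -0.26 -1.19 0 0 0; 5 0 -0.37 -1.17 0 0 0; 5 0 -0.47 -1.13 0 0 0; 5 0 -0.56 -1.08 0 0 0; 5 0 -0.66 -1.03 0 0 0; 5 0 -0.74 -0.97 0 0 0; 5 0 -0.83 -0.90 0 0 0; 5 0 0 0 0 0 0"

```text
clock: 24.98
tcp_pos: [0.6093, 0.1611, 0.1545]
orientation: [0.001, -0.001, 1.0, 0.004]
wrist_force: [3.1, 11.1, 7.5]
finger_gap: 0.0098
```

Run:
```python
from h import *
s=get_state();print(s['clock'],s['tcp_pos'],s['orientation'],s['wrist_force'],s['finger_gap'],s['ft_torque'])
c,_=shot("scene","sc21",(200,80,410,290),2.8)
c,_=shot("side","si21",(240,20,480,290),2.2)
```

```text
24.975 [0.60934614 0.16105329 0.15445644] [ 0.00129827 -0.00110272  0.99999001  0.0041323 ] [ 3.12845293 11.12566251  7.45540968] 0.009849202223923562 [ 2.31546005 -0.60041951 -0.06838981]
```

View pics/sc21.png

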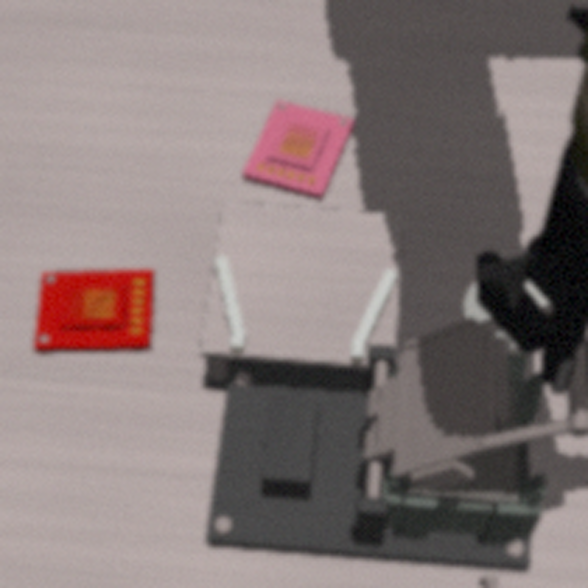

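View pics/si21.png

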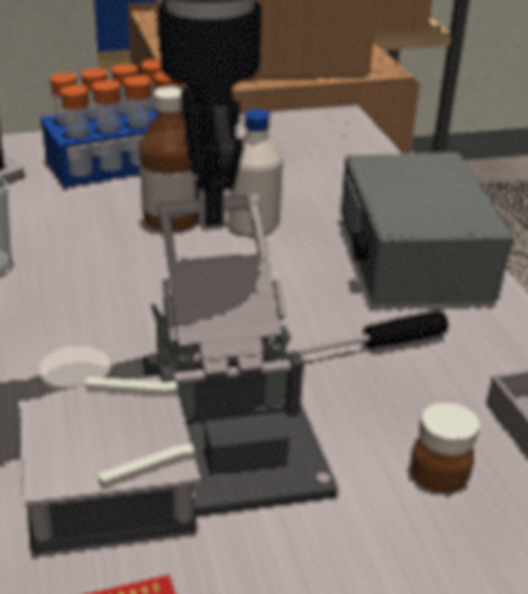

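Emit:
play_rows:
  series: "5 0 -0.80 -0.90 0 0 0; 5 0 -0.97 -0.74 0 0 0; 5 0 -1.03 -0.68 0 0 0; 5 0 -1.08 -0.58 0 0 0; 5 0 -1.13 -0.48 0 0 0; 5 0 -1.17 -0.37 0 0 0; 5 0 -1.19 -0.26 0 0 0; 5 0 -1.21 -0.16 0 0 0; 5 0 0 0 0 0 0"

```text
clock: 26.2
tcp_pos: [0.6089, 0.0727, 0.1976]
orientation: [0.002, -0.0, 1.0, 0.002]
wrist_force: [-0.7, 1.0, 18.0]
finger_gap: 0.01
```

Run:
```python
from h import *
s=get_state();print(s['clock'],s['tcp_pos'],s['orientation'],s['wrist_force'],s['finger_gap'],s['ft_torque'])
c,_=shot("scene","sc22",(200,80,410,290),2.8)
```

```text
26.2 [0.60891286 0.07266886 0.19758203] [ 1.59884755e-03 -2.68306142e-04  9.99997489e-01  1.54729980e-03] [-0.70188182  1.04744571 18.03355493] 0.01000503061217942 [ 0.62658433  0.30638655 -0.12331935]
```

View pics/sc22.png

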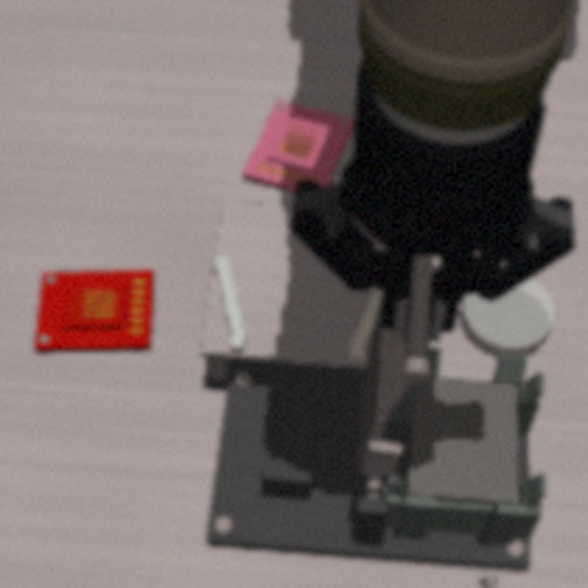

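Emit:
play_rows:
  series: "5 0 -1.22 -0.15 0 0 0; 5 0 -1.22 0.05 0 0 0; 5 0 -1.21 0.16 0 0 0; 5 0 -1.19 0.26 0 0 0; 5 0 -1.17 0.37 0 0 0; 5 0 -1.13 0.47 0 0 0; 5 0 -1.08 0.56 0 0 0; 5 0 -1.03 0.66 0 0 0; 5 0 0 0 0 0 0"

```text
clock: 27.38
tcp_pos: [0.6082, -0.0217, 0.1694]
orientation: [-0.001, 0.0, 1.0, 0.0]
wrist_force: [3.7, 1.0, -1.7]
finger_gap: 0.0102
```

Run:
```python
from h import *
s=get_state();print(s['clock'],s['tcp_pos'],s['orientation'],s['wrist_force'],s['finger_gap'],s['ft_torque'])
c,_=shot("scene","sc23",(200,80,410,290),2.8)
```

```text
27.375 [ 0.60820619 -0.02167563  0.16940825] [-9.06851231e-04  4.93593833e-04  9.99999460e-01  1.22405140e-04] [ 3.67829284  0.98806456 -1.68583635] 0.010178501092546055 [ 0.40735068 -0.65457805 -0.06372221]
```

View pics/sc23.png

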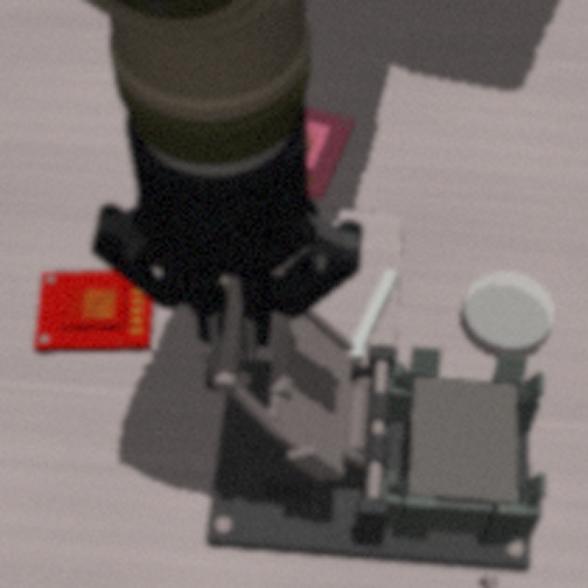

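Emit:
play_rows:
  series: "5 0 -0.97 0.74 0 0 0; 5 0 -0.90 0.83 0 0 0; 5 0 -0.83 0.90 0 0 0; 5 0 -0.74 0.97 0 0 0; 5 0 -0.66 1.03 0 0 0; 5 0 -0.56 1.08 0 0 0; 5 0 -0.47 1.13 0 0 0; 5 0 -0.37 1.17 0 0 0; 5 0 -0.26 1.19 0 0 0; 5 0 0 0 0 0 0"

```text
clock: 28.68
tcp_pos: [0.608, -0.0788, 0.0787]
orientation: [-0.001, 0.0, 1.0, 0.0]
wrist_force: [-2.2, 2.2, -2.3]
finger_gap: 0.0103
```

Emit:
play_rows:
  series: "5 0 -0.09 0.6 0 0 0; 5 0 -0.07 0.6 0 0 0; 5 0 -0.04 0.4 0 0 0; 5 0 0 0 0 0 0"

```text
clock: 29.18
tcp_pos: [0.6081, -0.0804, 0.064]
orientation: [-0.001, -0.0, 1.0, 0.0]
wrist_force: [-4.5, 3.1, -1.0]
finger_gap: 0.0104
```

Emit:
play_rows:
  series: "5 0 -0.01 0.4 0 0 0; 5 0 0 0.2 0 0 0; 5 0 0 0 0 0 0"

```text
clock: 29.55
tcp_pos: [0.6081, -0.0807, 0.0582]
orientation: [-0.001, -0.0, 1.0, -0.0]
wrist_force: [-4.1, 1.9, 0.2]
finger_gap: 0.0099
```

Emit:
play_rows:
  series: "5 0 0 0.2 0 0 0; 5 0 0 0 0 0 0"

```text
clock: 29.8
tcp_pos: [0.6082, -0.0807, 0.0563]
orientation: [-0.001, -0.0, 1.0, -0.0]
wrist_force: [-4.1, 2.5, -0.1]
finger_gap: 0.0102
```

Emit:
play_rows:
  series: "5 0 0 0.2 0 0 0; 5 0 0 0 0 0 0"

```text
clock: 30.05
tcp_pos: [0.6081, -0.0807, 0.0549]
orientation: [-0.0, -0.0, 1.0, -0.0]
wrist_force: [-5.6, 2.6, 3.5]
finger_gap: 0.0101
```

Emit:
play_rows:
  series: "5 0 0 0.2 0 0 0; 5 0 0 0 0 0 0"

```text
clock: 30.3
tcp_pos: [0.6082, -0.0807, 0.0547]
orientation: [0.0, -0.0, 1.0, -0.0]
wrist_force: [-10.9, 3.0, 15.6]
finger_gap: 0.0105
```

Emit:
play_rows:
  series: "5 0 0 0.15 0 0 0; 5 0 0 0 0 0 0; 5 0 0 0 0 0 0"

```text
clock: 30.68
tcp_pos: [0.6083, -0.0807, 0.0546]
orientation: [0.0, -0.0, 1.0, -0.0]
wrist_force: [-13.6, 3.3, 23.3]
finger_gap: 0.0104
```

Emit:
play_rows:
  series: "5 0 0 -0.25 0 0 0; 5 0 0 0 0 0 0; 40 0 0 0 0 0 0; 40 0 0 0 0 0 0; 40 0 0 0 0 0 0; 40 0 0 -2 0 0 0; 40 0 0 -4 0 0 0; 40 0 0 -5 0 0 0; 40 0 0 -5 0 0 0; 40 -1.3 4 -3 0 0 0; 40 -1.3 4.6 0 0 0 0; 40 0 0 0 0 0 0"

```text
clock: 32.17
tcp_pos: [0.6357, 0.008, 0.2438]
orientation: [0.001, -0.002, 1.0, 0.0]
wrist_force: [-0.1, 0.0, -0.6]
finger_gap: 0.0347
```

Run:
```python
from h import *
s=get_state();print(s['clock'],s['tcp_pos'],s['orientation'],s['wrist_force'],s['finger_gap'],s['ft_torque'])
c,_=shot("wrist","w24",(210,30,480,240),2.9)
np.save("w24.npy",np.r_[c['rvec'],c['tvec']])
c,_=shot("side","si24",(240,110,480,290),3)
```

```text
32.175 [0.63571615 0.00803075 0.24377174] [ 8.76771862e-04 -2.14079773e-03  9.99997317e-01  1.15191205e-04] [-0.10244491  0.02201314 -0.61623288] 0.034679650330198215 [ 0.02916578 -0.04228245  0.00617993]
```

View pics/w24.png

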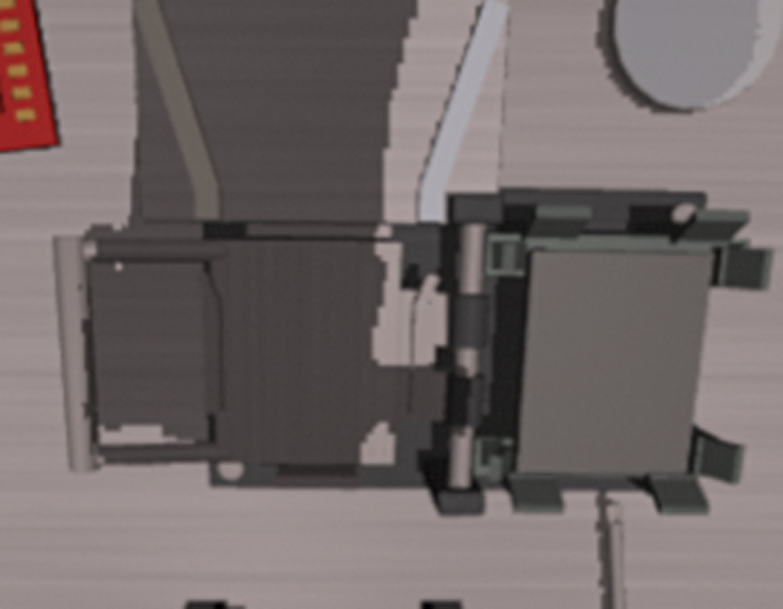

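View pics/si24.png

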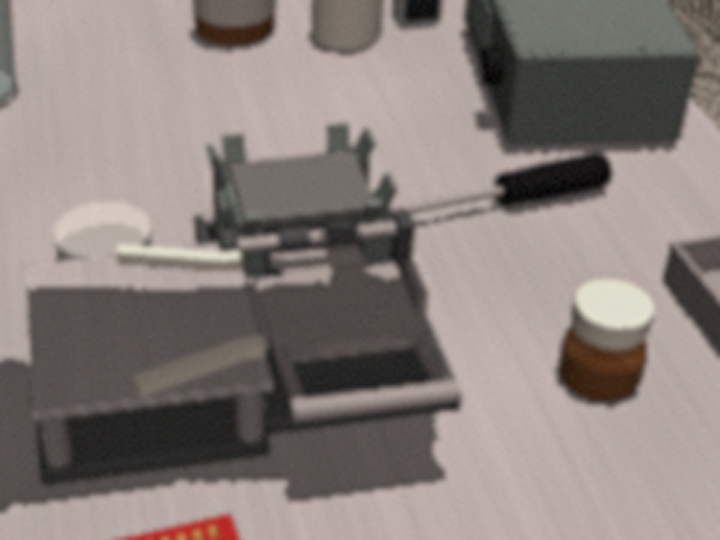

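Run:
```python
from h import *
c=cams.get_calibration("wrist");v=np.load("w24.npy");c['rvec']=v[:3];c['tvec']=v[3:]
A=lambda x,y:(210+(x+.5)/2.9-.5,30+(y+.5)/2.9-.5)
P=[A(530,249),A(712,250),A(692,474),A(516,474)]
for z in (.059,.065): print(z,(onz(c,P,z)[:,:2]*1000).round(1).tolist())
d=cams.get_calibration("side")
D=lambda x,y:(240+(x+.5)/3-.5,110+(y+.5)/3-.5)
for p,q in zip(P,[D(243,218),D(231,165),D(358,150),D(374,205)]): print(tri(c,p,d,q))
print(onz(c,[A(69,238),A(82,470)],.056))
a=np.r_[np.load("w3.npy")]
```

```text
0.059 [[568.7, 78.6], [568.4, 142.2], [649.0, 144.9], [649.3, 79.0]]
0.065 [[568.6, 77.2], [568.3, 139.5], [647.3, 142.2], [647.6, 77.6]]
(array([0.56723788, 0.07841055, 0.0609276 ]), np.float64(0.0029638357040331405))
(array([0.56868858, 0.14308429, 0.05671713]), np.float64(0.0006323107888099362))
(array([0.6512235 , 0.14663434, 0.05496523]), np.float64(0.0022063056431517666))
(array([0.6471999 , 0.07896217, 0.05948257]), np.float64(0.003795559597759506))
[[ 0.56566008 -0.08119873  0.056     ]
 [ 0.64922346 -0.0826274   0.056     ]]
```

Emit:
play_rows:
  series: "40 0 5 0 0 0 0; 40 0 5 0 0 0 0; 40 0 5 0 0 0 0; 40 0 0 0 0 0 0; 40 0 0 0 0 0 0; 40 0 0 0 0 0 0"

```text
clock: 33.02
tcp_pos: [0.6348, 0.1534, 0.2432]
orientation: [-0.0, 0.001, 1.0, -0.0]
wrist_force: [0.5, 0.3, -0.3]
finger_gap: 0.0344
```

Run:
```python
from h import *
s=get_state();print(s['clock'],s['tcp_pos'],s['orientation'])
c,_=shot("wrist","w25",(110,30,380,240),2.9)
np.save("w25.npy",np.r_[c['rvec'],c['tvec']])
```

```text
33.025 [0.63482456 0.15344497 0.24324134] [-1.50717105e-04  1.11741217e-03  9.99999350e-01 -1.69981671e-04]
```

View pics/w25.png

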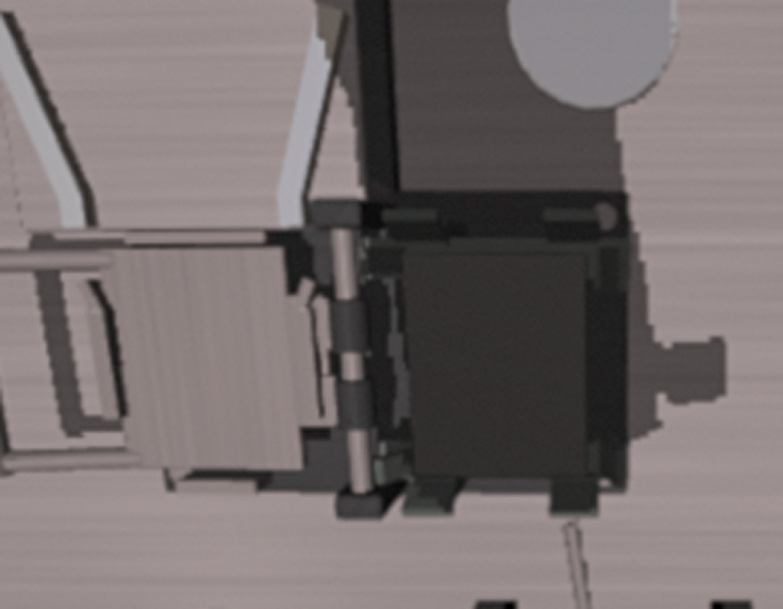

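Run:
```python
from h import *
c=cams.get_calibration("wrist");a=dict(c);b=dict(c)
v=np.load("w24.npy");a['rvec'],a['tvec']=v[:3],v[3:]
v=np.load("w25.npy");b['rvec'],b['tvec']=v[:3],v[3:]
A=lambda x,y:(210+(x+.5)/2.9-.5,30+(y+.5)/2.9-.5)
B=lambda x,y:(110+(x+.5)/2.9-.5,30+(y+.5)/2.9-.5)
for p,q in zip([A(530,249),A(712,250),A(692,474),A(516,474)],[B(402,251),B(585,252),B(588,478),B(412,477)]):
    P,e=tri(a,p,b,q);print((P*1000).round(1),round(e*1000,1))
# dark jar/dish/driver positions vs. start via scene
i0=cv2.imread("pics/scene0.png").astype(int);im=cams.read_camera("scene")[:,:,::-1].astype(int)
df=np.abs(i0-im).max(2).astype(np.uint8);cv2.imwrite("pics/diff.png",df*3)
cv2.imwrite("pics/sc25.png",im)
```

```text
[568.5  79.3  55.8] 0.4
[568.7 143.2  56.7] 0.6
[648.5 143.6  62. ] 0.7
[648.8  78.6  60.4] 0.1[ WARN:0@0.983] global loadsave.cpp:1063 imwrite_ Unsupported depth image for selected encoder is fallbacked to CV_8U.
```

View pics/diff.png

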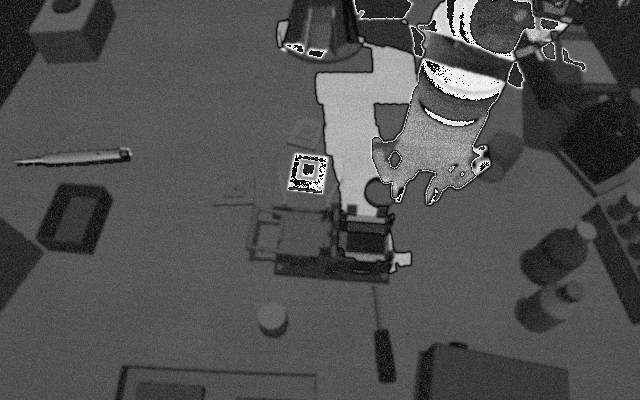

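View pics/sc25.png

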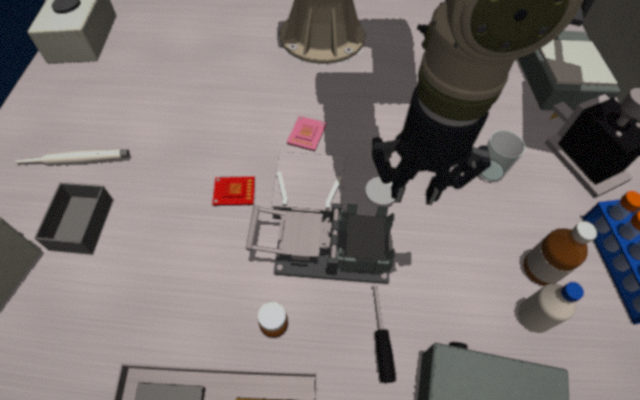

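Run:
```python
from h import *
print(workorder.hand_in()); print(get_state()['clock'])
```

```text
the job is handed in; nothing more can be done
None
the job is handed in; nothing more can be done
```

The job is handed in at about 33 s on the clock. The carrier lies face-down in the nest, the plate is swung back to the open position, and the gripper has let go.

- **Push:** I pushed the carrier along the lane with the nearly closed fingers until its rear edge was about 4 mm past the sill. I judged it dropped flat from the camera views, because the height readings on their own could not settle it.
- **Swing:** I pinched the bar at 40 N and swung the plate over to the hard stop and back again, at about 0.7 rad/s or less. The highest wrist force I read was about 27 N, when pressing on the stops. The tool stopped at the same height at both ends.
- **Final views:** The carrier shows its plain back, within 2 mm of the nest centre, with its corners at heights consistent with lying flat. The bar is back in its starting place. I saw no movement of the dish, jar or screwdriver in the final scene picture.

**Checks that disagreed:**
- The two-view heights of the carrier's corners in the nest spread from 56 to 62 mm, sloping along x. The same slope showed earlier when the carrier lay on the level apron, so I take it as camera bias. A side-camera reading sloped along y instead, but its rays missed each other by up to 4 mm.
- The gripper read about 10 mm closed on the 12 mm bar, without slipping.

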